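Lock the inspection gauges away in the combination strongbox

ROBOT

A 6-joint arm with a two-finger parallel gripper is mounted at the origin on the work surface. World frame = base frame: x ahead of the robot, y to its left, z up, the work surface at z = 0. Lengths are in m, angles in rad, forces in N, time in s.
With the tool pointing down it reaches from about 0.35 to 0.925 m from the base axis. Payload 6.4 kg.
Tool frame: the origin (TCP) lies at the very end of the fingers, on their centre line; the grasp point (between the pads) lies 19 mm behind it; z points along the fingers, y is the direction in which the jaws open and shut (so a half turn about z gives the same grasp; the last joint's range is limited). The gripper opens to 94 mm and grips with 3 to 60 N. Pads are 16 mm wide; open, the fingers measure 119 mm over their backs; the gripper's body (75 mm by 177 mm) begins 78 mm behind the grasp point.
Start: joints at [-1.283, 0.245, 1.558, -0, 1.339, -0.174], TCP at [0.29, -0.582, 0.205] pointing down, gripper open.
Joint ranges: [-3.13, 3.13], [-1.02, 2.26], [0.13, 2.54], [-0.95, 4.09], [0.21, 2.88], [-2.74, 2.74]. Speed limits (rad/s): [2.57, 2.57, 3.14, 3.14, 3.14, 3.14].

INTERFACE

Orientations are given as a 3x3 rotation matrix whose columns are the frame's x, y, z axes.
In Python, from cell import ctrl, viewer gives the robot as it stands.
- The arm moves only by the tool jog_arm, never from a script. Its argument "rows" is a list of rows, each a list of 7 numbers: the turn, a rotation vector about the tool's x, y, z in units of 6 degrees (1.0 is 6 degrees), then the shift along the tool's x, y, z in cm, then the opening, from 0 (shut) to 1 (fully open). A call has 1 to 12 rows; each row shifts and turns the commanded pose from where the row before left it, along the tool's axes as they then stand; what a row does not reach is not made up. A row lasts 1/12 s, in which the tool goes at most 41.7 mm and 7.16 degrees, less where a joint would pass 70% of its speed; a pose out of reach is approached as far as the arm can. A call is refused whole if a number of a shift passes 4.17 or a number of a turn 1, either way. A call with a gripper value outside its range is refused whole. The fingers move at their own pace and stop on an object; "squeeze" is the grip in N (left out, the last holds). Time passes only in rows, so rows that do not move let the fingers close. It gives the time, the measured TCP pose, the force and the opening at its end, in the units of the state.
- ctrl.get_obs(): the state, without advancing time (a new reading comes with each control period).
- viewer.capture(name): name is "scene" or "top" or "wrist"; returns (picture, depth): 400x640x3 uint8, blue, green, red; 400x640 float32, m along the optical axis (not along the pixel's ray), 0 where there is no reading.
- viewer.get_calibration(name): a dict with "vfov" (degrees; the focal length in pixels is half the picture's height over the tangent of half this angle, whatever the lens; pixels are square), "cx", "cy" (the principal point, pixels), "rvec" (rotation vector, rad) and "tvec" (3), from world to camera coordinates, as OpenCV has them. Camera axes: x right, y down, z forward; pixel columns grow to the right and rows downward; lengths in m; the calibration is good to about 2 mm. A picture is of the moment at which its call begins: read the wrist's pose just before it. get_calibration takes no time and is no camera call; for the wrist camera it gives the pose at the moment of the call.
- ctrl.close_job(): hands the job in, once; it reports no verdict.
The state is a dict: "t": time; "joint_pos": joint angles; "joint_vel": joint speeds; "joint_efforts": joint torques, N m; "tcp_pos": TCP position; "tcp_rot": TCP orientation; "wrist_force": force on the tool from outside, world axes, zero at the start; "moment": the same for the moment, N m; "gripper_width": finger opening in m.
Only numpy, scipy, OpenCV 4.12 (cv2) and the standard library are available. Lean on these libraries where they do the work, as an engineer would, in place of code of your own. Each camera call takes 0.05 s, during which the arm holds its last target. There are 200 camera calls.

TASK

Lock away every gauge that is lying out on the bench. Open the strongbox with its combination 22-28-7 (turn the dial clockwise and stop the second time it comes to 22, then counter-clockwise and stop the second time it comes to 28, then clockwise straight to 7, pausing a second at each and never running past one), draw the bolt, slide the lid fully open and lay all the gauges inside. Then slide the lid fully shut, shoot the bolt home, turn the dial on clockwise about three quarters of a turn to scramble it, and leave the other things on the bench where they are.

Things in the scene. Friction and masses are not known exactly. Their poses are not given: they have to be found in the camera images.
- strongbox: Green strongbox fixed to the bench, 314 x 270 mm. Origin under the front face of its raised lock case; +x away from the robot, +y left. x -174 to 0: compartment, walls 6 mm thick, 86 high with the lid's rails. x 0 to 140: closed body with the lock case on it, 120 high, dial on its +y side, bolt on its -y side. The lid slides to +x into a slot under the overhanging case.
- compartment (a point): Centre of the compartment's inner floor (12 mm above the bench), at x = -90 mm of the strongbox. The clear inside is x -168 to 0 and y -130 to +130 mm; with the lid fully open, x -168 to -40 mm is uncovered and the lid's handle stands at x -42 to +12 mm.
- dial_axis (a point): Dial axis at the level of the case top (120 mm above the bench). The dial is a dark steel disc 96 mm across, its top 14 mm above the case, with a low hub (8 mm high, 38 mm across) and a black spinner handle standing on it 36 mm from the axis.
- zero_mark (a point): White diamond on the case top at the robot's side of the dial, the zero of a fixed ring of 40 white graduations around the dial (longer each 5, longest each 10). The numbers count CLOCKWISE seen from above; the number the dial stands at is the graduation that the spinner handle (and the white line under it) points to.
- dial (a joint): Turn of the dial, rad, clockwise from above positive, full turns counted (not wrapped). 0: spinner at the zero mark; one graduation is 0.15708 rad (2 pi / 40). It starts between -1.41 and 2.83 (-9 to 18 graduations), turns against 0.06 N m and stays where left. More than about 1.3 graduations off 7 the bolt is blocked after 2 mm; with the bolt drawn the dial is held.
- spinner_grip (a point): On the axis of the black spinner handle (16 mm diameter, 45 mm tall, upright, free to revolve about its own axis, round the dial axis at radius 36 mm), 27 mm above the dial's top, at the height to hold it (161 mm above the bench).
- bolt (a joint): Bolt slide, m: 0 = shot (locking the lid), 0.036 = fully drawn. Drawn by moving the thumb-piece to the strongbox's +y (towards the dial); about 2 N of friction, stays where it is left.
- bolt_grip (a point): Grip point in the bolt's upright black thumb-piece: 14 mm thick (strongbox x), 30 mm long (y), standing 38 mm above the case; the point is 143 mm above the bench and 15 mm below the piece's top.
- lid (a joint): Lid slide, m: 0 = shut, 0.130 = fully open (moved to the strongbox's +x, under the case); about 2 N of friction, stays where it is left. Blocked while the bolt is shot.
- lid_handle (a point): Middle of the lid's arched handle: round dark bar 14 mm in diameter, 40 mm long along the strongbox's x, standing on the grey lid; this point is the bar's axis, 101 mm above the bench, 19 mm above the lid's top.
- plug_large_mid (a point): Centre of the large steel plug gauge lying on the bench: square handle 50 long x 26 x 26 mm with a round plug 22 mm in diameter on each end, 100 mm long overall along its x; the centre is 13 mm above what it lies on.
- plug_small_mid (a point): Centre of the small steel plug gauge: square handle 46 x 20 x 20 mm, plugs 14 mm in diameter, 88 mm overall along its x; the centre is 10 mm above what it lies on.
- snap_gauge_mid (a point): Centre of the steel C-shaped snap gauge lying flat: plate 16 mm thick, 96 mm along its x and 44 mm across its y (back bar 18 mm wide on the -y side, a jaw 26 mm wide at each end on the +y side, a 44 mm gap between them). Take it across y at the middle by the bar, or over both jaws; the centre is 8 mm above what it lies on.
- sine_bar_mid (a point): Centre of the steel sine bar: bar 104 mm (x) x 25 mm (y) x 16 mm on two rollers 16 mm in diameter at its ends, 28 mm high, with a small stop plate on its +x end to 32 mm; the centre is 16 mm above what it lies on.
- hammer: Hammer, bystander, origin below the middle of its length.
- wrench: Open spanner, bystander, 180 mm, origin below its middle.
- brush: Brush with wooden handle, bystander, 200 mm, origin below its middle.
- shell_mill: Shell-mill cutter standing, bystander, 68 mm across, 40 mm high, origin at the centre of its underside.
- oiler: White oil bottle, bystander, 60 mm across, 150 mm high, origin at the centre of its underside.
- v_block: Dark V-block, bystander, 80 x 50 x 41 mm, origin at the centre of its underside.
Not all that is in view belongs to the job. Leave any green or pink look-alike of the part that bears snap_gauge_mid alone. What is shaped like the part that bears plug_small_mid but blue is not meant.

How it is judged:
On the way, in this order (a step that is already met when the one before it is completed fails the run):
1. the dial is stopped at 22 the second time round, clockwise (value of joint dial between 9.5819 and 9.896 rad), for 0.5 s.
2. the dial is stopped at 28 the second time round, counter-clockwise (value of joint dial between -2.042 and -1.7279 rad), for 0.5 s.
3. the dial is stopped at 7, clockwise (value of joint dial between 0.9425 and 1.2566 rad), for 0.5 s.
4. the bolt is drawn (value of joint bolt above 0.032 m), for 0.2 s.
5. the lid is fully open (value of joint lid above 0.12 m), for 0.2 s.
6. every gauge lies in the compartment (x of plug_large_mid in the frame of strongbox between -0.168 and 0 m and y of plug_large_mid in the frame of strongbox between -0.13 and 0.13 m and z of each of plug_large_mid, plug_small_mid, snap_gauge_mid, sine_bar_mid in the frame of strongbox below 0.06 m and x of plug_small_mid in the frame of strongbox between -0.168 and 0 m and y of plug_small_mid in the frame of strongbox between -0.13 and 0.13 m and x of snap_gauge_mid in the frame of strongbox between -0.168 and 0 m and y of snap_gauge_mid in the frame of strongbox between -0.13 and 0.13 m and x of sine_bar_mid in the frame of strongbox between -0.168 and 0 m and y of sine_bar_mid in the frame of strongbox between -0.13 and 0.13 m), for 0.3 s.
7. the lid is shut over the gauges (all of step 6 and value of joint lid below 0.005 m), for 0.2 s.
8. the bolt is shot home (value of joint bolt below 0.005 m), for 0.2 s.
At the end, for the whole second after the job is handed in: Every gauge present lies inside the compartment (centre within its walls and under 60 mm above the bench), lid shut and bolt shot to within 5 mm, and the dial at rest between 0.5 and 0.92 of a turn clockwise past the place where it stood at 7 (all of step 7 and value of joint bolt below 0.005 m and value of joint dial between 4.2412 and 6.9115 rad and velocity of joint dial below 0.05 rad/s); the robot touches nothing.
It fails at once if the dial runs more than 3 graduations past 22 going clockwise, or past 28 going counter-clockwise (value of joint dial above 10.2416 rad or value of joint dial below -2.3876 rad).
It fails at once if another thing on the bench is shifted more than 5 cm or tipped over (distance of any of hammer, wrench, brush, shell_mill, oiler, v_block from where it was at the start of the episode above 0.05 m or angle between any of oiler, shell_mill's own z axis and vertical above 0.6 rad).
Of plug_large, plug_small, snap_gauge, sine_bar only 2 to 3 are there at a start; the rules pass over those that are not, and their reading is None.
At some moment in a run one of plug_large, plug_small, snap_gauge, sine_bar may be knocked a few centimetres aside while the robot is not near it.
Once in a run the grip may slacken for a moment while it holds something.
It also fails if it takes over 210 s, if anything falls off the work surface, if the arm or the gripper's body presses on something with over 40 N, if the wrist force passes 120 N, or if a joint passes its speed limit or range.

## Working session

There is one attempt and no reset: what is moved stays moved. The work goes in short steps, Python scripts to look and compute and a tool call to move; the robot and the scene stay as the last step left them, time stands still between calls to the robot, and variables do not carry over. Pictures are saved under pics/ and viewed, about 12 in all and at most 16, crops included, and the job is handed in when it is done.

Besides the shell and the picture viewer there is one more tool, called after "Request:" in YAML: its name, and indented under it one key for each argument. jog_arm: Moves the arm, as the interface text tells. Its arguments: {"type":"object","properties":{"rows":{"type":"array"},"squeeze":{"type":"number"}},"required":["rows"]}

```bash
ls; mkdir -p pics; cat > h.py <<'E'
import numpy as np, cv2, json
from cell import ctrl, viewer
def cal(n):
    c=viewer.get_calibration(n); f=200/np.tan(np.radians(c['vfov'])/2)
    R=cv2.Rodrigues(np.array(c['rvec'],float))[0]; return f,c['cx'],c['cy'],R,np.array(c['tvec'],float).ravel()
def ray(n,u,v,z,C=None):
    f,cx,cy,R,t=C or cal(n); d=R.T@np.array([(u-cx)/f,(v-cy)/f,1]); o=-R.T@t
    return o+d*(z-o[2])/d[2]
def proj(C,p):
    f,cx,cy,R,t=C; q=R@np.array(p)+t; return f*q[0]/q[2]+cx,f*q[1]/q[2]+cy
def cloud(C,D):
    f,cx,cy,R,t=C; v,u=np.mgrid[0:D.shape[0],0:D.shape[1]]
    P=np.stack([(u-cx)/f*D,(v-cy)/f*D,D],-1); return (P-t)@R
def snap(n,tag):
    C=cal(n); im,D=viewer.capture(n); cv2.imwrite(f'pics/{tag}.png',im); np.savez(f'pics/{tag}.npz',im=im,D=D); return C,im,D
E
python3 - <<'E'
from h import *
o=ctrl.get_obs(); print(o)
for n in('top','scene'):
    C,im,D=snap(n,n+'0'); print(n,C[:3],-C[3].T@C[4],C[3])
E
```

```text
pics
{'t': 0.0, 'joint_pos': array([-1.28309088e+00,  2.45791981e-01,  1.55900866e+00, -2.19758155e-05,
        1.33865330e+00, -1.74087381e-01]), 'joint_vel': array([-0.00054867,  0.00062531, -0.00062089,  0.00047845, -0.00024055,
       -0.00026685]), 'joint_efforts': array([-8.45064624e-04, -4.15825117e+01, -3.14607382e+01,  6.84713549e-02,
        3.31829977e-02, -1.35621103e-04]), 'tcp_pos': array([ 0.28944701, -0.58133713,  0.20436235]), 'tcp_rot': array([[ 8.95252954e-01,  4.45557905e-01, -5.48653128e-04],
       [ 4.45558141e-01, -8.95251238e-01,  1.77871686e-03],
       [ 3.01338963e-04, -1.83685839e-03, -9.99998268e-01]]), 'wrist_force': array([-0.61156148, -0.75438785,  0.34318262]), 'moment': array([-0.00054789, -0.00076019,  0.04195283]), 'gripper_width': 0.09395119845962895}
top (np.float64(392.1413833518973), 320.8421371608112, 202.80002431973216) [ 0.36396939 -0.00502603  1.40008245] [[-0.02848253 -0.99936029 -0.02162763]
 [-0.99012233  0.03117754 -0.13669579]
 [ 0.13728264  0.01752055 -0.99037695]]
scene (np.float64(424.6145856270959), 322.08434444065716, 193.3431155552599) [ 1.51060517 -0.83128412  1.05424743] [[ 0.65674132  0.75399747 -0.01336623]
 [ 0.42293114 -0.38293719 -0.8212724 ]
 [-0.62435574  0.53371052 -0.57037969]]
```

View pics/top0.png

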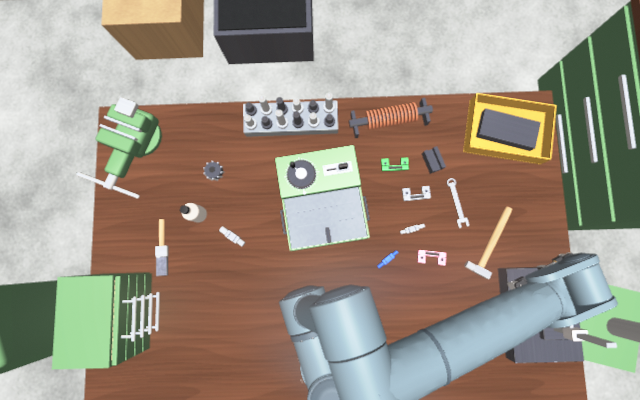

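View pics/scene0.png

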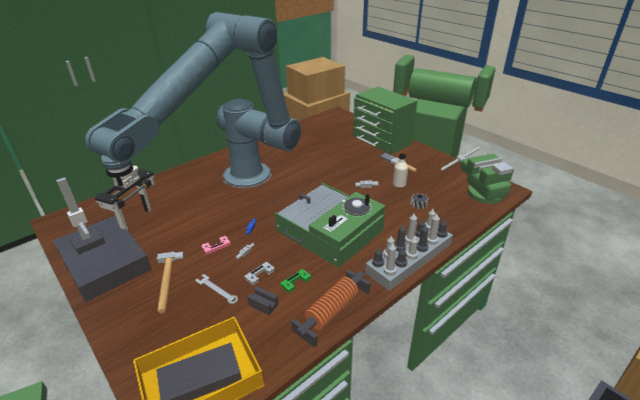

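Top view: the strongbox is at about (322,198). Steel candidates are a plug at (232,236), a plug at (412,229) and a steel snap gauge at (416,194). The look-alikes are a green snap (395,164), a pink snap (432,257) and a blue plug (388,259). I see no sine bar. Next I'll measure them.

```bash
python3 - <<'E'
from h import *
C=cal('top'); z=np.load('pics/top0.npz'); im,D=z['im'],z['D']; P=cloud(C,D)
print('depth z bench', np.median(P[260:280,180:240,2]), 'case', P[180,335],'lid',P[220,320])
hsv=cv2.cvtColor(im,cv2.COLOR_BGR2HSV)
# case top by height 0.105-0.135
m=((abs(P[...,2]-.120)<.008)).astype(np.uint8); m[:, :260]=0; m[:,380:]=0; m[:140]=0;m[260:]=0
m=cv2.morphologyEx(m,cv2.MORPH_CLOSE,np.ones((15,15)))
n,l,s,c=cv2.connectedComponentsWithStats(m); k=1+np.argmax(s[1:,4]); 
pts=P[l==k][:,:2]; pts=pts[(np.ptp(pts)>0)&True] if False else pts
r=cv2.minAreaRect(pts.astype(np.float32)); print('case',r)
# steel gauges: height mask inside windows
for nm,(u,v),hh in[('A',(232,236),.013),('B',(412,229),.010),('S',(416,194),.008)]:
    w=22; sub=im[v-w:v+w,u-w:u+w]; h2=cv2.cvtColor(sub,cv2.COLOR_BGR2HSV)
    mm=((h2[...,1]<60)&(h2[...,2]>120)).astype(np.uint8)
    n,l,s,c=cv2.connectedComponentsWithStats(mm); k=1+np.argmax(s[1:,4]); vv,uu=np.nonzero(l==k)
    q=np.array([ray('top',a+u-w,b+v-w,hh*1.6,C)[:2] for a,b in zip(uu,vv)],np.float32)
    print(nm,cv2.minAreaRect(q),'median',np.median(P[v-w:v+w,u-w:u+w,2][l==k]))
big=cv2.resize(im[130:280,190:460],None,fx=2.9,fy=2.9,interpolation=cv2.INTER_CUBIC); cv2.imwrite('pics/crop0.png',big)
E
```

```text
depth z bench -1.1310574541565946e-05 case [ 0.61586171 -0.03150294  0.12229877] lid [0.48851783 0.02286906 0.07877742]
case ((0.5426417589187622, 0.013489529490470886), (0.35912731289863586, 0.27002954483032227), 7.463930130004883)
A ((0.4462999701499939, 0.3377058506011963), (0.10349380224943161, 0.028700588271021843), 53.52073669433594) median 0.023533763027443227
B ((0.4538007974624634, -0.2984263598918915), (0.02200222574174404, 0.09002552181482315), 12.288578987121582) median 0.016651524051903267
S ((0.5805848836898804, -0.32133549451828003), (0.046574220061302185, 0.09943607449531555), 3.953265428543091) median 0.014674897084030136
```

View pics/crop0.png

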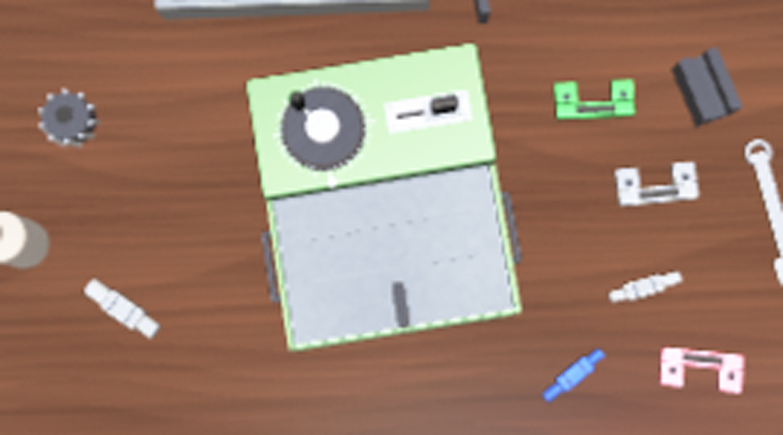

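The crop confirms it. A (103x29 mm) is plug_large, B (90x22 mm) is plug_small and S (99x46 mm) is the steel snap gauge. The green, pink and blue ones are decoys. The spinner is up-left, near graduation 15. Next is the wrist camera geometry and a move plan.

```bash
cat >> h.py <<'E'
def plan(p,yaw,op,vmax=3.5,turn=1.0,start=None,n=None):
    """rows from measured pose to world p, tool-x yaw (deg), tool down"""
    o=ctrl.get_obs(); P0,y0=start if start else (o['tcp_pos'],np.degrees(np.arctan2(o['tcp_rot'][1,0],o['tcp_rot'][0,0])))
    d=np.array(p)-P0; dy=(yaw-y0+180)%360-180
    n=n or int(max(np.ceil(np.linalg.norm(d)*100/vmax),np.ceil(abs(dy)/6/turn),1)); R=[]
    for i in range(n):
        a=np.radians(y0+dy*i/n); s=d/n*100
        R.append([0,0,round(-dy/n/6,2),round(s[0]*np.cos(a)+s[1]*np.sin(a),2),round(s[0]*np.sin(a)-s[1]*np.cos(a),2),round(-s[2],2),op])
    print(n,'rows',json.dumps(R)); return R
E
python3 - <<'E'
from h import *
f,cx,cy,R,t=cal('wrist'); o=ctrl.get_obs(); T=o['tcp_rot']
print(f,'cam in tool',T.T@(-R.T@t-o['tcp_pos']),'axes',T.T@R.T)
plan([.46,.04,.42],98,1)
E
```

```text
299.3010105661123 cam in tool [ 0.07472595  0.00022728 -0.18048384] axes [[ 7.55217409e-05 -9.66557516e-01 -2.56449922e-01]
 [ 9.99999785e-01 -9.38819727e-05  6.48329505e-04]
 [-6.50723781e-04 -2.56449916e-01  9.66557302e-01]]
20 rows [[0, 0, -0.6, 2.15, -2.4, -1.08, 1], [0, 0, -0.6, 2.29, -2.26, -1.08, 1], [0, 0, -0.6, 2.43, -2.12, -1.08, 1], [0, 0, -0.6, 2.56, -1.96, -1.08, 1], [0, 0, -0.6, 2.67, -1.8, -1.08, 1], [0, 0, -0.6, 2.78, -1.63, -1.08, 1], [0, 0, -0.6, 2.88, -1.45, -1.08, 1], [0, 0, -0.6, 2.96, -1.27, -1.08, 1], [0, 0, -0.6, 3.04, -1.08, -1.08, 1], [0, 0, -0.6, 3.1, -0.89, -1.08, 1], [0, 0, -0.6, 3.15, -0.69, -1.08, 1], [0, 0, -0.6, 3.18, -0.5, -1.08, 1], [0, 0, -0.6, 3.21, -0.3, -1.08, 1], [0, 0, -0.6, 3.22, -0.1, -1.08, 1], [0, 0, -0.6, 3.22, 0.11, -1.08, 1], [0, 0, -0.6, 3.21, 0.31, -1.08, 1], [0, 0, -0.6, 3.18, 0.51, -1.08, 1], [0, 0, -0.6, 3.14, 0.7, -1.08, 1], [0, 0, -0.6, 3.09, 0.9, -1.08, 1], [0, 0, -0.6, 3.03, 1.09, -1.08, 1]]
```

Request:
jog_arm:
  rows:
    - [0, 0, -0.6, 2.0, -2.5, -1.1, 0.4]
    - [0, 0, -0.6, 2.15, -2.35, -1.1, 0.4]
    - [0, 0, -0.6, 2.3, -2.2, -1.1, 0.4]
    - [0, 0, -0.6, 2.4, -2.05, -1.1, 0.4]
    - [0, 0, -0.6, 2.5, -1.9, -1.1, 0.4]
    - [0, 0, -0.6, 2.65, -1.75, -1.1, 0.4]
    - [0, 0, -0.6, 2.75, -1.6, -1.1, 0.4]
    - [0, 0, -0.6, 2.85, -1.4, -1.1, 0.4]
    - [0, 0, -0.6, 2.95, -1.2, -1.1, 0.4]
    - [0, 0, -0.6, 3.0, -1.0, -1.1, 0.4]
    - [0, 0, -0.6, 3.1, -0.8, -1.1, 0.4]
    - [0, 0, -0.6, 3.15, -0.6, -1.1, 0.4]

```text
t: 1.1
tcp_pos: [0.3714, -0.2077, 0.3376]
tcp_rot: [[0.345, 0.939, -0.0], [0.939, -0.345, 0.0], [0.0, -0.0, -1.0]]
wrist_force: [1.2, -0.5, -0.1]
gripper_width: 0.0376
```

Request:
jog_arm:
  rows:
    - [0, 0, -0.6, 3.15, -0.5, -1.1, 0.4]
    - [0, 0, -0.6, 3.15, -0.3, -1.1, 0.4]
    - [0, 0, -0.6, 3.15, -0.1, -1.1, 0.4]
    - [0, 0, -0.6, 3.15, 0.1, -1.1, 0.4]
    - [0, 0, -0.6, 3.15, 0.2, -1.1, 0.4]
    - [0, 0, -0.6, 3.1, 0.3, -1.1, 0.4]
    - [0, 0, -0.6, 3.1, 0.4, -1.1, 0.4]
    - [0, 0, -0.6, 3.0, 0.5, -1.1, 0.4]
    - [0, 0, 0, 0, 0, 0, 0.4]
    - [0, 0, 0, 0, 0, 0, 0.4]

```text
t: 1.93
tcp_pos: [0.4117, 0.0391, 0.4257]
tcp_rot: [[-0.15, 0.989, 0.001], [0.989, 0.15, -0.0], [-0.001, 0.001, -1.0]]
wrist_force: [-0.2, -0.7, 0.2]
gripper_width: 0.0378
```

```bash
python3 - <<'E'
from h import *
C,im,D=snap('wrist','w1'); o=ctrl.get_obs(); np.save('pics/w1C.npy',np.array(C,dtype=object),allow_pickle=True)
print(o['t'],o['tcp_pos'],o['tcp_rot'])
E
```

```text
1.9833 [0.41160522 0.0382323  0.42498391] [[-1.47545578e-01  9.89055040e-01 -6.55490485e-04]
 [ 9.89055238e-01  1.47545411e-01 -2.95466345e-04]
 [-1.95517865e-04 -6.91911050e-04 -9.99999742e-01]]
```

View pics/w1.png

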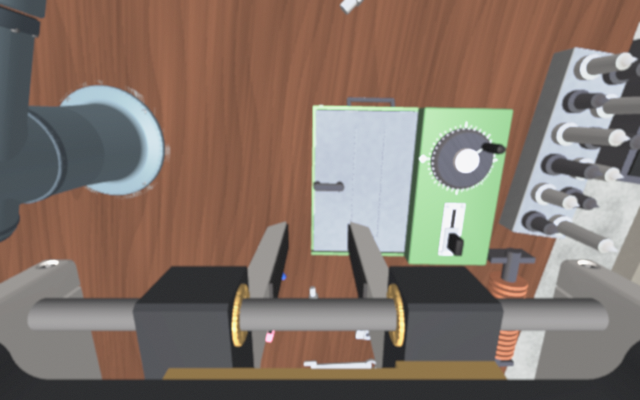

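The wrist view is clear: case top corners near (420,108), (512,110), (488,264), (407,263), dial hub (467,160), zero mark (423,159), spinner (490,149), thumb-piece (456,243), lid handle (328,186).

```bash
python3 - <<'E'
from h import *
C=tuple(np.load('pics/w1C.npy',allow_pickle=True)); z=np.load('pics/w1.npz'); im,D=z['im'],z['D']; P=cloud(C,D)
hsv=cv2.cvtColor(im,cv2.COLOR_BGR2HSV)
def rays(mask,h):
    vv,uu=np.nonzero(mask); return np.array([ray('',u,v,h,C)[:2] for u,v in zip(uu,vv)],np.float32)
W=np.zeros(D.shape,bool); W[95:275,400:525]=1
m=(W&(abs(P[...,2]-.120)<.006)).astype(np.uint8); m=cv2.morphologyEx(m,cv2.MORPH_OPEN,np.ones((3,3)))
r=cv2.minAreaRect(rays(m,.12)); print('case',r, 'z',np.median(P[m>0][:,2]))
m2=(W&(hsv[...,0]>35)&(hsv[...,0]<85)&(hsv[...,1]>60)).astype(np.uint8); n,l,s,c=cv2.connectedComponentsWithStats(m2);k=1+np.argmax(s[1:,4]); print('green',cv2.minAreaRect(rays(l==k,.12)))
cs=[(k,s[k],c[k]) for k in range(1)]
wh=((hsv[...,1]<45)&(hsv[...,2]>200)&W).astype(np.uint8); n,l,s,c=cv2.connectedComponentsWithStats(wh)
for k in range(1,n):
    if s[k,4]>15: 
        h=.142 if 60<c[k][1]-95<75 and c[k][0]>440 else .12
        print('white',c[k].round(1),s[k,4],ray('',*c[k],h,C))
# dial disc at height .134
dm=W&(abs(P[...,2]-.134)<.005); dm=cv2.morphologyEx(dm.astype(np.uint8),cv2.MORPH_OPEN,np.ones((3,3))); print('dial',cv2.minEnclosingCircle(rays(dm,.134)))
hm=W&(abs(P[...,2]-.142)<.003); 
for nm,lo,hi in(('hi>150',.150,.2),('hi>165',.165,.2)):
    q=W&(P[...,2]>lo)&(P[...,2]<hi); n,l,s,c=cv2.connectedComponentsWithStats(q.astype(np.uint8))
    for k in range(1,n):
        if s[k,4]>5: print(nm,c[k].round(1),s[k,4],np.median(P[l==k],0).round(4),P[l==k].min(0).round(4),P[l==k].max(0).round(4))
H=np.zeros(D.shape,bool); H[170:200,300:350]=1
q=H&(P[...,2]>.098); print('handle',cv2.minAreaRect(P[q][:,:2].astype(np.float32)),q.sum(),np.median(P[q],0))
E
```

```text
case ((0.6488453149795532, 0.026312649250030518), (0.14136409759521484, 0.2691718637943268), 7.643628120422363) z 0.12133462823870322
green ((0.6371949315071106, 0.023368172347545624), (0.1675918698310852, 0.2712004482746124), 7.896237373352051)
white [405.5 165.2] 1459 [0.55538426 0.05604878 0.12      ]
white [468.9 125.8] 56 [0.64058899 0.1325597  0.12      ]
white [457.6 126.5] 21 [0.62328022 0.1287834  0.12      ]
white [488.9 137. ] 22 [0.67712595 0.12040695 0.12      ]
white [467.1 160.3] 482 [0.64161802 0.08048437 0.142     ]
white [423.8 158.3] 74 [0.58230543 0.07151809 0.12      ]
white [494.7 158.9] 25 [0.68350344 0.08896729 0.142     ]
white [471.9 184.1] 116 [0.67195938 0.04154877 0.12      ]
white [519.9 219.1] 163 [ 0.77099995 -0.00586257  0.12      ]
white [450.5 224.6] 870 [ 0.65556    -0.03358116  0.12      ]
dial ((0.645438015460968, 0.029883600771427155), 0.0982765331864357)
hi>150 [495.  147.7] 191 [0.6609 0.1063 0.172 ] [0.6578 0.0985 0.1511] [0.6724 0.1137 0.1811]
hi>150 [457.6 246.1] 185 [ 0.6567 -0.0565  0.1582] [ 0.65   -0.0727  0.1501] [ 0.6663 -0.0431  0.1616]
hi>165 [497.7 148.2] 133 [0.6622 0.1063 0.1769] [0.6581 0.0985 0.1651] [0.6724 0.1136 0.1811]
handle ((0.4290306270122528, 0.05361153185367584), (0.05160999298095703, 0.12492724508047104), 7.717594146728516) 249 [ 0.43569741 -0.00064845  0.10776193]
```

```bash
cat >> h.py <<'E'
YB=np.radians(7.7); XB=np.array([np.cos(YB),np.sin(YB),0]); YV=np.array([-np.sin(YB),np.cos(YB),0]); OB=np.array([.5795,.0169,0])
def w(x,y,z): return OB+x*XB+y*YV+[0,0,z]
def box(p): d=np.array(p)-OB; return np.array([d@XB,d@YV,p[2]])
AX=np.array([.0700,.0545])
def theta(p): b=box(p)[:2]-AX; return np.degrees(np.arctan2(b[1],-b[0])),np.hypot(*b)
E
python3 - <<'E'
from h import *
a=np.radians(140.5); g=w(AX[0]-.036*np.cos(a),AX[1]+.036*np.sin(a),.146); print(g)
y=98.4
plan(g+[0,0,.07],y,.4,vmax=3.8)
E
```

```text
[0.66602646 0.10670189 0.146     ]
9 rows [[0, 0, 0.0, 0.34, 2.91, 2.32, 0.4], [0, 0, 0.0, 0.34, 2.91, 2.32, 0.4], [0, 0, 0.0, 0.34, 2.91, 2.32, 0.4], [0, 0, 0.0, 0.34, 2.91, 2.32, 0.4], [0, 0, 0.0, 0.34, 2.91, 2.32, 0.4], [0, 0, 0.0, 0.34, 2.91, 2.32, 0.4], [0, 0, 0.0, 0.34, 2.91, 2.32, 0.4], [0, 0, 0.0, 0.34, 2.91, 2.32, 0.4], [0, 0, 0.0, 0.34, 2.91, 2.32, 0.4]]
```

Request:
jog_arm:
  rows:
    - [0, 0, 0, 0.34, 2.91, 2.32, 0.4]
    - [0, 0, 0, 0.34, 2.91, 2.32, 0.4]
    - [0, 0, 0, 0.34, 2.91, 2.32, 0.4]
    - [0, 0, 0, 0.34, 2.91, 2.32, 0.4]
    - [0, 0, 0, 0.34, 2.91, 2.32, 0.4]
    - [0, 0, 0, 0.34, 2.91, 2.32, 0.4]
    - [0, 0, 0, 0.34, 2.91, 2.32, 0.4]
    - [0, 0, 0, 0.34, 2.91, 2.32, 0.4]
    - [0, 0, 0, 0.34, 2.91, 2.32, 0.4]
    - [0, 0, 0, 0, 0, 0, 0.4]
    - [0, 0, 0, 0, 0, 0, 0.4]
    - [0, 0, 0, 0, 0, 0, 0.4]

```text
t: 2.98
tcp_pos: [0.6661, 0.1054, 0.2168]
tcp_rot: [[-0.145, 0.989, -0.0], [0.989, 0.145, -0.0], [-0.0, -0.0, -1.0]]
wrist_force: [-0.2, 0.6, 0.3]
gripper_width: 0.0376
```

```bash
python3 - <<'E'
from h import *
C,im,D=snap('wrist','w2'); o=ctrl.get_obs(); print(o['tcp_pos'])
a=np.radians(140.5); g=w(AX[0]-.036*np.cos(a),AX[1]+.036*np.sin(a),.146);plan(g,98.4,.4)
# spinner in wrist view from depth
P=cloud(C,D); q=(P[...,2]>.165)&(P[...,2]<.19)&(np.hypot(P[...,0]-g[0],P[...,1]-g[1])<.03)
print(q.sum(), P[q].min(0),P[q].max(0),np.median(P[q],0))
E
```

```text
[0.66639012 0.1056581  0.21842695]
3 rows [[0, 0, -0.0, 0.04, -0.01, 2.41, 0.4], [0, 0, -0.0, 0.04, -0.01, 2.41, 0.4], [0, 0, -0.0, 0.04, -0.01, 2.41, 0.4]]
332 [0.6585326  0.09978315 0.16522699] [0.67381805 0.1141339  0.18094792] [0.66587044 0.10852226 0.17783211]
```

Request:
jog_arm:
  rows:
    - [0, 0, 0, 0.05, 0, 2.4, 0.4]
    - [0, 0, 0, 0.05, 0, 2.4, 0.4]
    - [0, 0, 0, 0.05, 0, 2.4, 0.4]
    - [0, 0, 0, 0, 0, 0, 0.4]
    - [0, 0, 0, 0, 0, 0, 0]
    - [0, 0, 0, 0, 0, 0, 0]
    - [0, 0, 0, 0, 0, 0, 0]
    - [0, 0, 0, 0, 0, 0, 0]
    - [0, 0, 0, 0, 0, 0, 0]
  squeeze: 15

```text
t: 3.78
tcp_pos: [0.6669, 0.1081, 0.1477]
tcp_rot: [[-0.147, 0.989, 0.002], [0.989, 0.147, -0.001], [-0.001, 0.002, -1.0]]
wrist_force: [-3.7, -1.0, 7.8]
gripper_width: 0.0154
```

```bash
cat >> h.py <<'E'
def turn(th0,th1,step,n=None,op=0,hold=0):
    """rows to take spinner from th0 to th1 (deg, cw+) about AX; tool yaw read"""
    o=ctrl.get_obs(); T=o['tcp_rot']; n=n or int(np.ceil(abs(th1-th0)/step))
    t=np.radians(np.linspace(th0,th1,n+1)); pts=np.array([w(AX[0]-.036*np.cos(a),AX[1]+.036*np.sin(a),0) for a in t])
    R=[[0,0,0,round(v[0],2),round(v[1],2),0,op] for v in (np.diff(pts,axis=0)@T)*100]
    for i in range(0,n,12): print(json.dumps(R[i:i+12]))
    print('sum err',(np.array(R)[:,3:5].sum(0)-((pts[-1]-pts[0])@T)[:2]*100).round(3))
E
python3 - <<'E'
from h import *
o=ctrl.get_obs(); print(o['tcp_pos'],o['gripper_width'],o['wrist_force'],theta(o['tcp_pos']))
t0=theta(o['tcp_pos'])[0]
print(62*9-t0)
turn(t0,t0+360,20)
E
```

```text
[0.66685488 0.10805794 0.1476582 ] 0.015356605756649367 [-3.7408248  -1.04720292  7.78140686] (np.float64(140.0217234581276), np.float64(0.03755913872528281))
417.9782765418724
[[0, 0, 0, -1.09, 0.61, 0, 0], [0, 0, 0, -1.23, 0.2, 0, 0], [0, 0, 0, -1.23, -0.23, 0, 0], [0, 0, 0, -1.07, -0.64, 0, 0], [0, 0, 0, -0.79, -0.97, 0, 0], [0, 0, 0, -0.41, -1.18, 0, 0], [0, 0, 0, 0.02, -1.25, 0, 0], [0, 0, 0, 0.44, -1.17, 0, 0], [0, 0, 0, 0.82, -0.95, 0, 0], [0, 0, 0, 1.09, -0.61, 0, 0], [0, 0, 0, 1.23, -0.2, 0, 0], [0, 0, 0, 1.23, 0.23, 0, 0]]
[[0, 0, 0, 1.07, 0.64, 0, 0], [0, 0, 0, 0.79, 0.97, 0, 0], [0, 0, 0, 0.41, 1.18, 0, 0], [0, 0, 0, -0.02, 1.25, 0, 0], [0, 0, 0, -0.44, 1.17, 0, 0], [0, 0, 0, -0.82, 0.95, 0, 0]]
sum err [ 0. -0.]
```

Request:
jog_arm:
  rows:
    - [0, 0, 0, 0, 0, 0, 0.35]
    - [0, 0, 0, 0, 0, -0.5, 0.35]
    - [0, 0, 0, 0, 0, 0, 0.35]
    - [0, 0, 0, 0, 0, 0, 0]
    - [0, 0, 0, 0, 0, 0, 0]
    - [0, 0, 0, 0, 0, 0, 0]
    - [0, 0, 0, 0, 0, 0, 0]
    - [0, 0, 0, 0, 0, 0, 0]

```text
t: 4.45
tcp_pos: [0.6664, 0.1087, 0.1495]
tcp_rot: [[-0.147, 0.989, 0.001], [0.989, 0.147, 0.0], [0.0, 0.001, -1.0]]
wrist_force: [2.3, 1.2, -0.8]
gripper_width: 0.0156
```

```bash
python3 - <<'E'
from h import *
o=ctrl.get_obs(); print(o['tcp_pos'],o['gripper_width'],o['wrist_force'],theta(o['tcp_pos']))
E
```

```text
[0.66635001 0.108657   0.14952138] 0.015583486772589136 [ 2.25345948  1.17440054 -0.78537525] (np.float64(138.84038811945163), np.float64(0.03767015176827556))
```

Request:
jog_arm:
  rows:
    - [0, 0, 0, -0.15, 0, 0, 0]
    - [0, 0, 0, -1.09, 0.61, 0, 0]
    - [0, 0, 0, -1.23, 0.2, 0, 0]
    - [0, 0, 0, -1.23, -0.23, 0, 0]
    - [0, 0, 0, -1.07, -0.64, 0, 0]
    - [0, 0, 0, -0.79, -0.97, 0, 0]
    - [0, 0, 0, -0.41, -1.18, 0, 0]
    - [0, 0, 0, 0.02, -1.25, 0, 0]
    - [0, 0, 0, 0.44, -1.17, 0, 0]
    - [0, 0, 0, 0.82, -0.95, 0, 0]
    - [0, 0, 0, 0, 0, 0, 0]
    - [0, 0, 0, 0, 0, 0, 0]

```text
t: 5.45
tcp_pos: [0.6177, 0.0557, 0.1495]
tcp_rot: [[-0.147, 0.989, 0.001], [0.989, 0.147, 0.003], [0.003, 0.002, -1.0]]
wrist_force: [3.9, 6.1, -2.2]
gripper_width: 0.0156
```

```bash
python3 - <<'E'
from h import *
C,im,D=snap('wrist','w3');o=ctrl.get_obs(); print(o['tcp_pos'],o['gripper_width'],o['wrist_force'],theta(o['tcp_pos']))
cv2.imwrite('pics/w3c.png',cv2.resize(im[100:360,180:460],None,fx=2,fy=2))
E
```

```text
[0.61784347 0.0555313  0.14950522] 0.015379823292773164 [ 2.98070808  6.01048893 -2.60623999] (np.float64(-38.52092024590605), np.float64(0.03428791699200517))
```

View pics/w3c.png

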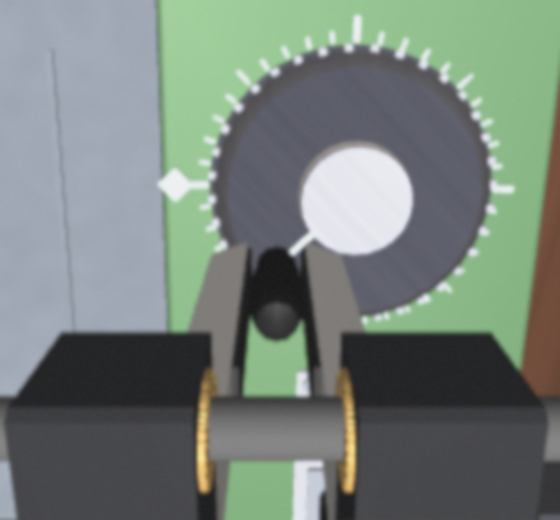

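The dial follows; the white line and spinner sit about 4 graduations short of the zero mark. I'll continue clockwise to 62.

```bash
cat >> h.py <<'E'
AX=np.array([.0706,.0552])
def turn2(th0,th1,step,op=0):
    o=ctrl.get_obs(); T=o['tcp_rot']; n=int(np.ceil(abs(th1-th0)/step))
    t=np.radians(np.linspace(th0,th1,n+1)); pts=np.array([w(AX[0]-.036*np.cos(a),AX[1]+.036*np.sin(a),o['tcp_pos'][2]) for a in t])
    pts=np.vstack([o['tcp_pos'],pts[1:]]); 
    R=[[0,0,0,round(v[0],2),round(v[1],2),0,op] for v in (np.diff(pts,axis=0)@T)*100]
    for i in range(0,n,12): print(json.dumps(R[i:i+12]))
E
python3 - <<'E'
from h import *
print(theta(ctrl.get_obs()['tcp_pos']))
turn2(321,558,20)
E
```

```text
(np.float64(-38.80417305651197), np.float64(0.035193735787805755))
[[0, 0, 0, 1.03, -0.64, 0, 0], [0, 0, 0, 1.22, -0.18, 0, 0], [0, 0, 0, 1.21, 0.24, 0, 0], [0, 0, 0, 1.06, 0.63, 0, 0], [0, 0, 0, 0.78, 0.95, 0, 0], [0, 0, 0, 0.41, 1.16, 0, 0], [0, 0, 0, -0.0, 1.23, 0, 0], [0, 0, 0, -0.42, 1.16, 0, 0], [0, 0, 0, -0.79, 0.95, 0, 0], [0, 0, 0, -1.06, 0.63, 0, 0], [0, 0, 0, -1.21, 0.23, 0, 0], [0, 0, 0, -1.22, -0.19, 0, 0]]
```

Request:
jog_arm:
  rows:
    - [0, 0, 0, 1.03, -0.64, 0, 0]
    - [0, 0, 0, 1.22, -0.18, 0, 0]
    - [0, 0, 0, 1.21, 0.24, 0, 0]
    - [0, 0, 0, 1.06, 0.63, 0, 0]
    - [0, 0, 0, 0.78, 0.95, 0, 0]
    - [0, 0, 0, 0.41, 1.16, 0, 0]
    - [0, 0, 0, 0, 1.23, 0, 0]
    - [0, 0, 0, -0.42, 1.16, 0, 0]
    - [0, 0, 0, -0.79, 0.95, 0, 0]
    - [0, 0, 0, -1.06, 0.63, 0, 0]
    - [0, 0, 0, 0, 0, 0, 0]
    - [0, 0, 0, 0, 0, 0, 0]

```text
t: 6.5
tcp_pos: [0.6726, 0.095, 0.1493]
tcp_rot: [[-0.146, 0.989, -0.003], [0.989, 0.146, -0.003], [-0.002, -0.004, -1.0]]
wrist_force: [-3.6, -3.7, 1.0]
gripper_width: 0.0158
```

```bash
python3 - <<'E'
from h import *
o=ctrl.get_obs(); print(o['tcp_pos'],o['gripper_width'],o['wrist_force'],theta(o['tcp_pos']))
turn2(519,558,10)
E
```

```text
[0.67263297 0.09504932 0.14926922] 0.015786951345887847 [-3.64117182 -3.67018862  0.96932173] (np.float64(163.10991676552632), np.float64(0.03361411713084621))
[[0, 0, 0, -0.28, 0.31, 0, 0], [0, 0, 0, -0.61, 0.06, 0, 0], [0, 0, 0, -0.61, -0.04, 0, 0], [0, 0, 0, -0.59, -0.15, 0, 0]]
```

Request:
jog_arm:
  rows:
    - [0, 0, 0, -0.28, 0.31, 0, 0]
    - [0, 0, 0, -0.61, 0.06, 0, 0]
    - [0, 0, 0, -0.61, -0.04, 0, 0]
    - [0, 0, 0, -0.59, -0.15, 0, 0]
    - [0, 0, 0, 0, 0, 0, 0]
    - [0, 0, 0, 0, 0, 0, 0]

```text
t: 7.0
tcp_pos: [0.6772, 0.0758, 0.1493]
tcp_rot: [[-0.147, 0.989, -0.003], [0.989, 0.147, -0.001], [-0.001, -0.003, -1.0]]
wrist_force: [-4.8, -2.0, 2.5]
gripper_width: 0.0159
```

```bash
python3 - <<'E'
from h import *
C,im,D=snap('wrist','w4');o=ctrl.get_obs(); print(o['t'],o['tcp_pos'],o['gripper_width'],o['wrist_force'],theta(o['tcp_pos']))
# white line direction: rectify plane z=.134 around dial
ax=w(*AX,.134); s=.00025; N=480
g=np.array([[ax+( (N/2-j)*s)*XB+((N/2-i)*s)*YV for i in (0,N)] for j in (0,N)])
src=np.float32([proj(C,ax+dx*XB+dy*YV) for dx,dy in((.06,.06),(.06,-.06),(-.06,-.06),(-.06,.06))])
H=cv2.getPerspectiveTransform(src,np.float32([[0,0],[N,0],[N,N],[0,N]])); r=cv2.warpPerspective(im,H,(N,N)); cv2.imwrite('pics/w4r.png',r)
E
```

```text
7.05 [0.67726356 0.07591904 0.14931136] 0.015679207150882685 [-5.21621984 -2.06203607  1.86001455] (np.float64(-163.987110980724), np.float64(0.03556990501034104))
```

View pics/w4r.png

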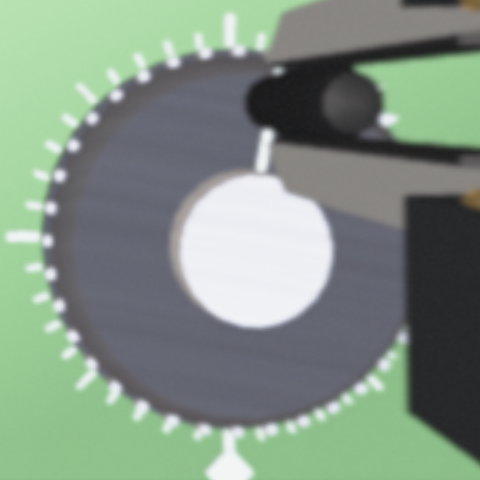

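The image gives the dial at about 191.5° (21.3 graduations). I'm nudging it another 5° clockwise and holding, with the axis estimate refined from this view.

Request:
jog_arm:
  rows:
    - [0, 0, 0, -0.3, -0.07, 0, 0]
    - [0, 0, 0, 0, 0, 0, 0]
    - [0, 0, 0, 0, 0, 0, 0]
    - [0, 0, 0, 0, 0, 0, 0]
    - [0, 0, 0, 0, 0, 0, 0]
    - [0, 0, 0, 0, 0, 0, 0]
    - [0, 0, 0, 0, 0, 0, 0]
    - [0, 0, 0, 0, 0, 0, 0]
    - [0, 0, 0, 0, 0, 0, 0]
    - [0, 0, 0, 0, 0, 0, 0]
    - [0, 0, 0, 0, 0, 0, 0]
    - [0, 0, 0, 0, 0, 0, 0]

```text
t: 8.05
tcp_pos: [0.6771, 0.0737, 0.1493]
tcp_rot: [[-0.147, 0.989, -0.002], [0.989, 0.147, 0.0], [0.0, -0.002, -1.0]]
wrist_force: [-4.8, 0.4, 1.5]
gripper_width: 0.0153
```

```bash
cat >> h.py <<'E'
AX=np.array([.0696,.0541])
def dialang(tag):
    """rectify dial plane (z=.134); returns white-line angle cw from zero"""
    C,im,D=snap('wrist',tag); ax=w(*AX,.134); N=480
    src=np.float32([proj(C,ax+dx*XB+dy*YV) for dx,dy in((.06,.06),(.06,-.06),(-.06,-.06),(-.06,.06))])
    H=cv2.getPerspectiveTransform(src,np.float32([[0,0],[N,0],[N,N],[0,N]])); r=cv2.warpPerspective(im,H,(N,N)); cv2.imwrite(f'pics/{tag}r.png',r)
    p=cv2.warpPolar(r,(200,720),(240,240),200,cv2.WARP_POLAR_LINEAR); h=cv2.cvtColor(p,cv2.COLOR_BGR2HSV)
    band=((h[:,88:108,1]<60)&(h[:,88:108,2]>150)).mean(1)  # r 22..27 mm
    i=np.nonzero(band>.5)[0]; print('line rows',i, 'theta',(i/2+90)%360 if len(i) else None)
    o=ctrl.get_obs(); print(o['t'],o['tcp_pos'],o['gripper_width'],o['wrist_force'].round(1),'tcp theta',theta(o['tcp_pos']))
E
python3 - <<'E'
from h import *
dialang('w5')
E
```

```text
line rows [561 562 563 564 565 566 567 568 569 570 571 572 573 574 575 576 577 578
 579] theta [10.5 11.  11.5 12.  12.5 13.  13.5 14.  14.5 15.  15.5 16.  16.5 17.
 17.5 18.  18.5 19.  19.5]
8.1 [0.67711223 0.07367926 0.14928372] 0.01578299794399415 [-4.6  1.1  1. ] tcp theta (np.float64(-162.5630190133147), np.float64(0.036413001263552756))
```

Dial is about 195–197° after the second pass, so 22 is held. Fixing the theta formula and turning counter-clockwise.

```bash
sed -i "s/(i\/2+90)%360 if len(i)/(i.mean()\/2-90)%360 if len(i)/; s/print('line rows',i, /print(/" h.py; python3 - <<'E'
from h import *
turn2(557.4,77.4,20)
E
```

```text
[[0, 0, 0, 1.25, 0.14, 0, 0], [0, 0, 0, 1.22, -0.26, 0, 0], [0, 0, 0, 1.06, -0.66, 0, 0], [0, 0, 0, 0.77, -0.98, 0, 0], [0, 0, 0, 0.39, -1.19, 0, 0], [0, 0, 0, -0.04, -1.25, 0, 0], [0, 0, 0, -0.46, -1.16, 0, 0], [0, 0, 0, -0.83, -0.93, 0, 0], [0, 0, 0, -1.1, -0.59, 0, 0], [0, 0, 0, -1.24, -0.18, 0, 0], [0, 0, 0, -1.22, 0.26, 0, 0], [0, 0, 0, -1.06, 0.66, 0, 0]]
[[0, 0, 0, -0.77, 0.98, 0, 0], [0, 0, 0, -0.39, 1.19, 0, 0], [0, 0, 0, 0.04, 1.25, 0, 0], [0, 0, 0, 0.46, 1.16, 0, 0], [0, 0, 0, 0.83, 0.93, 0, 0], [0, 0, 0, 1.1, 0.59, 0, 0], [0, 0, 0, 1.24, 0.18, 0, 0], [0, 0, 0, 1.22, -0.26, 0, 0], [0, 0, 0, 1.06, -0.66, 0, 0], [0, 0, 0, 0.77, -0.98, 0, 0], [0, 0, 0, 0.39, -1.19, 0, 0], [0, 0, 0, -0.04, -1.25, 0, 0]]
```

Request:
jog_arm:
  rows:
    - [0, 0, 0, 1.25, 0.14, 0, 0]
    - [0, 0, 0, 1.22, -0.26, 0, 0]
    - [0, 0, 0, 1.06, -0.66, 0, 0]
    - [0, 0, 0, 0.77, -0.98, 0, 0]
    - [0, 0, 0, 0.39, -1.19, 0, 0]
    - [0, 0, 0, -0.04, -1.25, 0, 0]
    - [0, 0, 0, -0.46, -1.16, 0, 0]
    - [0, 0, 0, -0.83, -0.93, 0, 0]
    - [0, 0, 0, -1.1, -0.59, 0, 0]
    - [0, 0, 0, -1.24, -0.18, 0, 0]
    - [0, 0, 0, -1.22, 0.26, 0, 0]
    - [0, 0, 0, -1.06, 0.66, 0, 0]

```text
t: 9.1
tcp_pos: [0.6171, 0.0506, 0.1494]
tcp_rot: [[-0.147, 0.989, -0.006], [0.989, 0.147, -0.001], [-0.0, -0.006, -1.0]]
wrist_force: [-5.8, 0.4, 0.5]
gripper_width: 0.015
```

Request:
jog_arm:
  rows:
    - [0, 0, 0, -0.77, 0.98, 0, 0]
    - [0, 0, 0, -0.39, 1.19, 0, 0]
    - [0, 0, 0, 0.04, 1.25, 0, 0]
    - [0, 0, 0, 0.46, 1.16, 0, 0]
    - [0, 0, 0, 0.83, 0.93, 0, 0]
    - [0, 0, 0, 1.1, 0.59, 0, 0]
    - [0, 0, 0, 1.24, 0.18, 0, 0]
    - [0, 0, 0, 1.22, -0.26, 0, 0]
    - [0, 0, 0, 1.06, -0.66, 0, 0]
    - [0, 0, 0, 0.77, -0.98, 0, 0]
    - [0, 0, 0, 0, 0, 0, 0]
    - [0, 0, 0, 0, 0, 0, 0]

```text
t: 10.1
tcp_pos: [0.6534, 0.1113, 0.1493]
tcp_rot: [[-0.148, 0.989, -0.002], [0.989, 0.148, -0.004], [-0.004, -0.003, -1.0]]
wrist_force: [-3.1, -5.7, -0.3]
gripper_width: 0.0155
```

```bash
python3 - <<'E'
from h import *
dialang('w6'); th=theta(ctrl.get_obs()['tcp_pos'])[0]; turn2(th,-80,19)
E
```

```text
theta None
10.15 [0.65360747 0.11125688 0.14932976] 0.015513298797882743 [-3.9 -5.2  0.5] tcp theta (np.float64(119.21156292811652), np.float64(0.033771661630604737))
[[0, 0, 0, 0.6, -0.95, 0, 0], [0, 0, 0, 0.06, -1.13, 0, 0], [0, 0, 0, -0.3, -1.09, 0, 0], [0, 0, 0, -0.62, -0.95, 0, 0], [0, 0, 0, -0.89, -0.71, 0, 0], [0, 0, 0, -1.06, -0.39, 0, 0], [0, 0, 0, -1.13, -0.04, 0, 0], [0, 0, 0, -1.09, 0.31, 0, 0], [0, 0, 0, -0.94, 0.63, 0, 0], [0, 0, 0, -0.7, 0.89, 0, 0], [0, 0, 0, -0.38, 1.07, 0, 0]]
```

Request:
jog_arm:
  rows:
    - [0, 0, 0, 0.6, -0.95, 0, 0]
    - [0, 0, 0, 0.06, -1.13, 0, 0]
    - [0, 0, 0, -0.3, -1.09, 0, 0]
    - [0, 0, 0, -0.62, -0.95, 0, 0]
    - [0, 0, 0, -0.89, -0.71, 0, 0]
    - [0, 0, 0, -1.06, -0.39, 0, 0]
    - [0, 0, 0, -1.13, -0.04, 0, 0]
    - [0, 0, 0, -1.09, 0.31, 0, 0]
    - [0, 0, 0, -0.94, 0.63, 0, 0]
    - [0, 0, 0, -0.7, 0.89, 0, 0]
    - [0, 0, 0, -0.38, 1.07, 0, 0]
    - [0, 0, 0, 0, 0, 0, 0]

```text
t: 11.15
tcp_pos: [0.6415, 0.0416, 0.1494]
tcp_rot: [[-0.146, 0.989, -0.001], [0.989, 0.146, -0.006], [-0.006, -0.002, -1.0]]
wrist_force: [0.1, -8.7, -3.2]
gripper_width: 0.0154
```

```bash
python3 - <<'E'
from h import *
dialang('w7'); th=theta(ctrl.get_obs()['tcp_pos'])[0]; turn2(th,-107,8)
E
```

```text
theta 277.25
11.2 [0.64147855 0.04162247 0.14947304] 0.015231986695118422 [ 2.  -8.7 -4.5] tcp theta (np.float64(-82.68197396869844), np.float64(0.03821601177514057))
[[0, 0, 0, 0.19, 0.41, 0, 0], [0, 0, 0, 0.01, 0.38, 0, 0], [0, 0, 0, 0.05, 0.38, 0, 0], [0, 0, 0, 0.09, 0.37, 0, 0]]
```

Image (277° = -83°) and TCP (-82.7°) agree. Now the last 24° to 28, then hold.

Request:
jog_arm:
  rows:
    - [0, 0, 0, 0.19, 0.41, 0, 0]
    - [0, 0, 0, 0.01, 0.38, 0, 0]
    - [0, 0, 0, 0.05, 0.38, 0, 0]
    - [0, 0, 0, 0.09, 0.37, 0, 0]
    - [0, 0, 0, 0, 0, 0, 0]
    - [0, 0, 0, 0, 0, 0, 0]
    - [0, 0, 0, 0, 0, 0, 0]
    - [0, 0, 0, 0, 0, 0, 0]
    - [0, 0, 0, 0, 0, 0, 0]
    - [0, 0, 0, 0, 0, 0, 0]
    - [0, 0, 0, 0, 0, 0, 0]
    - [0, 0, 0, 0, 0, 0, 0]

```text
t: 12.2
tcp_pos: [0.6573, 0.0457, 0.1496]
tcp_rot: [[-0.146, 0.989, 0.004], [0.989, 0.146, -0.01], [-0.01, 0.003, -1.0]]
wrist_force: [6.5, -12.9, -6.1]
gripper_width: 0.0158
```

```bash
python3 - <<'E'
from h import *
dialang('w8'); th=theta(ctrl.get_obs()['tcp_pos'])[0]; turn2(th,33,17)
E
```

```text
theta 251.75
12.25 [0.65728322 0.04569533 0.14955111] 0.015487198391895806 [  7.8 -13.2  -6.4] tcp theta (np.float64(-107.49078444530288), np.float64(0.03773065051441494))
[[0, 0, 0, 0.01, -1.02, 0, 0], [0, 0, 0, 0.11, -0.97, 0, 0], [0, 0, 0, 0.37, -0.91, 0, 0], [0, 0, 0, 0.6, -0.77, 0, 0], [0, 0, 0, 0.79, -0.58, 0, 0], [0, 0, 0, 0.91, -0.35, 0, 0], [0, 0, 0, 0.97, -0.09, 0, 0], [0, 0, 0, 0.96, 0.17, 0, 0], [0, 0, 0, 0.88, 0.43, 0, 0]]
```

Request:
jog_arm:
  rows:
    - [0, 0, 0, 0, 0, 0, 0]
    - [0, 0, 0, 0, 0, 0, 0]
    - [0, 0, 0, 0, 0, 0, 0]
    - [0, 0, 0, 0.06, -1.0, 0, 0]
    - [0, 0, 0, 0.15, -0.97, 0, 0]
    - [0, 0, 0, 0.37, -0.91, 0, 0]
    - [0, 0, 0, 0.6, -0.77, 0, 0]
    - [0, 0, 0, 0.79, -0.58, 0, 0]
    - [0, 0, 0, 0.91, -0.35, 0, 0]
    - [0, 0, 0, 0.97, -0.09, 0, 0]
    - [0, 0, 0, 0.96, 0.17, 0, 0]
    - [0, 0, 0, 0.88, 0.43, 0, 0]

```text
t: 13.25
tcp_pos: [0.6102, 0.099, 0.1497]
tcp_rot: [[-0.147, 0.989, 0.01], [0.989, 0.147, -0.007], [-0.008, 0.009, -1.0]]
wrist_force: [16.2, -13.6, -12.6]
gripper_width: 0.0154
```

```bash
python3 - <<'E'
from h import *
dialang('w9'); th=theta(ctrl.get_obs()['tcp_pos'])[0]; turn2(th,63,10)
E
```

```text
theta None
13.3 [0.61079228 0.10028241 0.14970897] 0.015504977866712358 [ 14.7  -7.6 -11.9] tcp theta (np.float64(41.59437676163796), np.float64(0.036661490632006626))
[[0, 0, 0, 0.27, 0.37, 0, 0], [0, 0, 0, 0.27, 0.36, 0, 0], [0, 0, 0, 0.22, 0.39, 0, 0]]
```

Request:
jog_arm:
  rows:
    - [0, 0, 0, 0.27, 0.42, 0, 0]
    - [0, 0, 0, 0.27, 0.41, 0, 0]
    - [0, 0, 0, 0.2, 0.4, 0, 0]
    - [0, 0, 0, 0, 0, 0, 0]
    - [0, 0, 0, 0, 0, 0, 0]
    - [0, 0, 0, 0, 0, 0, 0]

```text
t: 13.8
tcp_pos: [0.6196, 0.1089, 0.1497]
tcp_rot: [[-0.147, 0.989, 0.004], [0.989, 0.147, -0.004], [-0.005, 0.003, -1.0]]
wrist_force: [6.4, -5.0, -6.1]
gripper_width: 0.0154
```

```bash
python3 - <<'E'
from h import *
dialang('w10'); th=theta(ctrl.get_obs()['tcp_pos'])[0]; turn2(th,63,10)
E
```

```text
theta None
13.85 [0.61957298 0.10893067 0.1496463 ] 0.015265711192878671 [ 7.4 -6.6 -6.6] tcp theta (np.float64(61.043678417424175), np.float64(0.03626516465657094))
[[0, 0, 0, 0.03, 0.12, 0, 0]]
```

View pics/w10r.png

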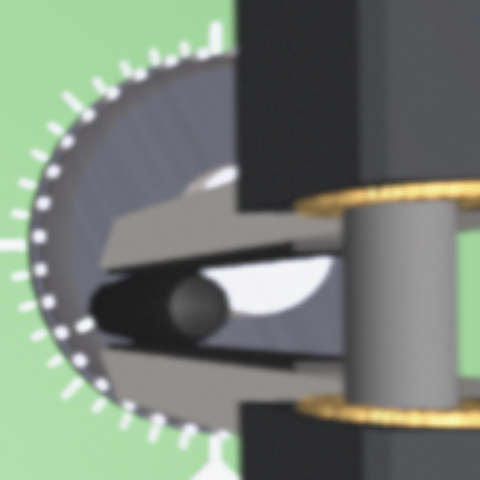

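Line tip at (85,325) gives about 61°, matching the TCP's 61.0° (6.8 graduations). Small nudge and hold.

Request:
jog_arm:
  rows:
    - [0, 0, 0, 0.04, 0.12, 0, 0]
    - [0, 0, 0, 0, 0, 0, 0]
    - [0, 0, 0, 0, 0, 0, 0]
    - [0, 0, 0, 0, 0, 0, 0]
    - [0, 0, 0, 0, 0, 0, 0]
    - [0, 0, 0, 0, 0, 0, 0]
    - [0, 0, 0, 0, 0, 0, 0]
    - [0, 0, 0, 0, 0, 0, 0]
    - [0, 0, 0, 0, 0, 0, 0]
    - [0, 0, 0, 0, 0, 0, 0]
    - [0, 0, 0, 0, 0, 0, 0]
    - [0, 0, 0, 0, 0, 0, 0]

```text
t: 14.85
tcp_pos: [0.6201, 0.1093, 0.1496]
tcp_rot: [[-0.147, 0.989, 0.002], [0.989, 0.147, -0.005], [-0.005, 0.002, -1.0]]
wrist_force: [3.7, -6.9, -5.0]
gripper_width: 0.0152
```

Request:
jog_arm:
  rows:
    - [0, 0, 0, 0, 0, 0, 0.4]
    - [0, 0, 0, 0, 0, 0, 0.4]
    - [0, 0, 0, 0, 0, 0, 0.4]
    - [0, 0, 0, 0, 0, -2, 0.4]
    - [0, 0, 0, 0, 0, -2.5, 0.4]
    - [0, 0, 0, 0, 0, -2.5, 0.4]
    - [0, 0, 0, 0, 0, 0, 0.4]
    - [0, 0, 0, 0, 0, 0, 0.4]

```text
t: 15.52
tcp_pos: [0.6198, 0.1121, 0.2218]
tcp_rot: [[-0.148, 0.989, 0.004], [0.989, 0.148, 0.0], [-0.0, 0.004, -1.0]]
wrist_force: [-0.9, -0.3, -0.7]
gripper_width: 0.0377
```

```bash
python3 - <<'E'
from h import *
dialang('w11'); g=w(.0685,-.085,.128)
plan(g+[0,0,.085],97.7,.4,vmax=3)
E
```

```text
theta None
15.5667 [0.61869832 0.11197102 0.21984003] 0.03798296112982923 [-0.1 -0.2 -0. ] tcp theta (np.float64(62.669595193381255), np.float64(0.039242209191212477))
6 rows [[0, 0, 0.02, -2.9, 0.24, 0.11, 0.4], [0, 0, 0.02, -2.9, 0.25, 0.11, 0.4], [0, 0, 0.02, -2.9, 0.26, 0.11, 0.4], [0, 0, 0.02, -2.9, 0.26, 0.11, 0.4], [0, 0, 0.02, -2.9, 0.27, 0.11, 0.4], [0, 0, 0.02, -2.9, 0.28, 0.11, 0.4]]
```

Request:
jog_arm:
  rows:
    - [0, 0, 0.02, -2.9, 0.25, 0.1, 0.4]
    - [0, 0, 0.02, -2.9, 0.25, 0.1, 0.4]
    - [0, 0, 0.02, -2.9, 0.25, 0.1, 0.4]
    - [0, 0, 0.02, -2.9, 0.25, 0.1, 0.4]
    - [0, 0, 0.02, -2.9, 0.25, 0.1, 0.4]
    - [0, 0, 0.02, -2.9, 0.25, 0.1, 0.4]
    - [0, 0, 0, 0, 0, 0, 0.4]
    - [0, 0, 0, 0, 0, 0, 0.4]
    - [0, 0, 0, 0, 0, 0, 0.4]

```text
t: 16.32
tcp_pos: [0.6574, -0.0576, 0.2121]
tcp_rot: [[-0.135, 0.991, -0.003], [0.991, 0.135, 0.001], [0.001, -0.002, -1.0]]
wrist_force: [0.2, 0.5, 0.3]
gripper_width: 0.0377
```

```bash
python3 - <<'E'
from h import *
C,im,D=snap('wrist','w12'); P=cloud(C,D); B=np.stack([(P-OB)@XB,(P-OB)@YV,P[...,2]],-1)
q=(P[...,2]>.150)&(P[...,2]<.17)&(np.hypot(B[...,0]-.07,B[...,1]+.08)<.03)
print('thumb',q.sum(),B[q].min(0),B[q].max(0))
q=(P[...,2]>.165)&(P[...,2]<.19)&(np.hypot(B[...,0]-.07,B[...,1]-.055)<.05)
if q.sum(): c=(B[q].min(0)+B[q].max(0))/2; print('spin',q.sum(),c,'theta',np.degrees(np.arctan2(c[1]-AX[1],-(c[0]-AX[0]))))
plan(w(.0695,-.085,.128),97.7,.4)
E
```

```text
thumb 593 [ 0.06274749 -0.09943798  0.1508726 ] [ 0.07615032 -0.07027438  0.16033598]
3 rows [[0, 0, 0.01, -0.04, 0.07, 2.82, 0.4], [0, 0, 0.01, -0.04, 0.07, 2.82, 0.4], [0, 0, 0.01, -0.04, 0.07, 2.82, 0.4]]
```

Request:
jog_arm:
  rows:
    - [0, 0, 0, 0, 0.1, 2.8, 0.4]
    - [0, 0, 0, 0, 0.05, 2.8, 0.4]
    - [0, 0, 0, 0, 0.05, 2.7, 0.4]
    - [0, 0, 0, 0, 0, 0, 0.4]
    - [0, 0, 0, 0, 0, 0, 0]
    - [0, 0, 0, 0, 0, 0, 0]
    - [0, 0, 0, 0, 0, 0, 0]
    - [0, 0, 0, 0, 0, 0, 0]
    - [0, 0, 0, 0, 0, 0, 0]
  squeeze: 25

```text
t: 17.12
tcp_pos: [0.6594, -0.0584, 0.1333]
tcp_rot: [[-0.135, 0.991, -0.003], [0.991, 0.135, -0.001], [-0.001, -0.003, -1.0]]
wrist_force: [-8.6, 0.6, 7.9]
gripper_width: 0.0136
```

Request:
jog_arm:
  rows:
    - [0, 0, 0, 0.6, 0, 0, 0]
    - [0, 0, 0, 0.6, 0, 0, 0]
    - [0, 0, 0, 0.6, 0, 0, 0]
    - [0, 0, 0, 0.6, 0, 0, 0]
    - [0, 0, 0, 0.6, 0, 0, 0]
    - [0, 0, 0, 0.5, 0, 0, 0]
    - [0, 0, 0, 0.2, 0, 0, 0]
    - [0, 0, 0, 0, 0, 0, 0]
    - [0, 0, 0, 0, 0, 0, 0]
    - [0, 0, 0, 0, 0, 0, 0]

```text
t: 17.95
tcp_pos: [0.6546, -0.0227, 0.1333]
tcp_rot: [[-0.135, 0.991, -0.002], [0.991, 0.135, -0.003], [-0.002, -0.002, -1.0]]
wrist_force: [-8.5, -3.1, 7.0]
gripper_width: 0.0139
```

Request:
jog_arm:
  rows:
    - [0, 0, 0, 0, 0, 0, 0.4]
    - [0, 0, 0, 0, 0, 0, 0.4]
    - [0, 0, 0, 0, 0, 0, 0.4]
    - [0, 0, 0, 0, 0, -3, 0.4]
    - [0, 0, 0, 0, 0, -3, 0.4]
    - [0, 0, 0, 0, 0, -3, 0.4]
    - [0, 0, 0, 0, 0, 0, 0.4]
    - [0, 0, 0, 0, 0, 0, 0.4]

```text
t: 18.62
tcp_pos: [0.6568, -0.0216, 0.2237]
tcp_rot: [[-0.135, 0.991, 0.006], [0.991, 0.135, -0.001], [-0.002, 0.005, -1.0]]
wrist_force: [-1.0, 1.0, -0.4]
gripper_width: 0.0376
```

```bash
python3 - <<'E'
from h import *
o=ctrl.get_obs(); print(o['tcp_pos'],o['joint_pos'])
plan(w(-.152,0,.19),7.7,.4)
E
```

```text
[ 0.65680453 -0.02159262  0.22367824] [-2.05128329e-01  2.43737023e-01  1.52577289e+00  1.69319969e-04
  1.36642717e+00 -3.40433112e-01]
16 rows [[0, 0, 0.94, 0.3, -1.4, 0.21, 0.4], [0, 0, 0.94, 0.17, -1.42, 0.21, 0.4], [0, 0, 0.94, 0.03, -1.43, 0.21, 0.4], [0, 0, 0.94, -0.11, -1.42, 0.21, 0.4], [0, 0, 0.94, -0.25, -1.41, 0.21, 0.4], [0, 0, 0.94, -0.39, -1.37, 0.21, 0.4], [0, 0, 0.94, -0.52, -1.33, 0.21, 0.4], [0, 0, 0.94, -0.65, -1.27, 0.21, 0.4], [0, 0, 0.94, -0.77, -1.2, 0.21, 0.4], [0, 0, 0.94, -0.89, -1.12, 0.21, 0.4], [0, 0, 0.94, -0.99, -1.03, 0.21, 0.4], [0, 0, 0.94, -1.09, -0.93, 0.21, 0.4], [0, 0, 0.94, -1.17, -0.81, 0.21, 0.4], [0, 0, 0.94, -1.25, -0.7, 0.21, 0.4], [0, 0, 0.94, -1.31, -0.57, 0.21, 0.4], [0, 0, 0.94, -1.36, -0.44, 0.21, 0.4]]
```

Request:
jog_arm:
  rows:
    - [0, 0, 0.94, 0.3, -1.4, 0.2, 0.4]
    - [0, 0, 0.94, 0.17, -1.42, 0.2, 0.4]
    - [0, 0, 0.94, 0.03, -1.43, 0.2, 0.4]
    - [0, 0, 0.94, -0.11, -1.42, 0.2, 0.4]
    - [0, 0, 0.94, -0.25, -1.41, 0.2, 0.4]
    - [0, 0, 0.94, -0.39, -1.37, 0.2, 0.4]
    - [0, 0, 0.94, -0.52, -1.33, 0.2, 0.4]
    - [0, 0, 0.94, -0.65, -1.27, 0.2, 0.4]
    - [0, 0, 0.94, -0.77, -1.2, 0.2, 0.4]
    - [0, 0, 0.94, -0.89, -1.12, 0.2, 0.4]
    - [0, 0, 0.94, -0.99, -1.03, 0.2, 0.4]
    - [0, 0, 0.94, -1.09, -0.93, 0.2, 0.4]

```text
t: 19.62
tcp_pos: [0.4828, -0.0071, 0.1948]
tcp_rot: [[0.868, 0.497, -0.003], [0.497, -0.868, 0.001], [-0.002, -0.002, -1.0]]
wrist_force: [-0.2, 0.3, -0.3]
gripper_width: 0.0377
```

Request:
jog_arm:
  rows:
    - [0, 0, 0.94, -1.17, -0.81, 0.2, 0.4]
    - [0, 0, 0.94, -1.25, -0.7, 0.2, 0.4]
    - [0, 0, 0.94, -1.31, -0.57, 0.2, 0.4]
    - [0, 0, 0.94, -1.36, -0.44, 0.2, 0.4]
    - [0, 0, 0, 0, 0, 0, 0.4]
    - [0, 0, 0, 0, 0, 0, 0.4]
    - [0, 0, 0, 0, 0, 0, 0.4]

```text
t: 20.2
tcp_pos: [0.4277, -0.0028, 0.1883]
tcp_rot: [[0.991, 0.133, -0.0], [0.133, -0.991, 0.0], [-0.0, -0.0, -1.0]]
wrist_force: [0.3, 0.5, -0.0]
gripper_width: 0.0378
```

```bash
python3 - <<'E'
from h import *
C,im,D=snap('wrist','w13'); P=cloud(C,D); B=np.stack([(P-OB)@XB,(P-OB)@YV,P[...,2]],-1)
q=(P[...,2]>.098)&(P[...,2]<.115)&(np.hypot(B[...,0]+.145,B[...,1])<.04)
print('handle',q.sum(),B[q].min(0),B[q].max(0))
q=(P[...,2]>.150)&(P[...,2]<.165)&(np.hypot(B[...,0]-.07,B[...,1]+.06)<.05)
print('thumb',q.sum(),B[q].min(0),B[q].max(0)); print(box(ctrl.get_obs()['tcp_pos']))
plan(w(-.152,0,.088),7.7,.4)
E
```

```text
handle 825 [-0.16970688 -0.00715441  0.0983805 ] [-0.11609702  0.0058792   0.11062758]Traceback (most recent call last):
  File "<stdin>", line 6, in <module>
    return umr_minimum(a, axis, None, out, keepdims, initial, where)
ValueError: zero-size array to reduction operation minimum which has no identity
```

Request:
jog_arm:
  rows:
    - [0, 0, 0, 0, 0.1, 2.8, 0.4]
    - [0, 0, 0, 0, 0, 2.8, 0.4]
    - [0, 0, 0, 0, 0, 2.5, 0.4]
    - [0, 0, 0, 0, 0, 1.9, 0.4]
    - [0, 0, 0, 0, 0, 0, 0.4]
    - [0, 0, 0, 0, 0, 0, 0]
    - [0, 0, 0, 0, 0, 0, 0]
    - [0, 0, 0, 0, 0, 0, 0]
    - [0, 0, 0, 0, 0, 0, 0]
    - [0, 0, 0, 0, 0, 0, 0]

```text
t: 21.08
tcp_pos: [0.4288, -0.0038, 0.0901]
tcp_rot: [[0.991, 0.131, 0.003], [0.131, -0.991, -0.0], [0.003, 0.001, -1.0]]
wrist_force: [0.8, 1.2, 3.9]
gripper_width: 0.013
```

Request:
jog_arm:
  rows:
    - [0, 0, 0, 1, 0, 0, 0]
    - [0, 0, 0, 1.2, 0, 0, 0]
    - [0, 0, 0, 1.2, 0, 0, 0]
    - [0, 0, 0, 1.2, 0, 0, 0]
    - [0, 0, 0, 1.2, 0, 0, 0]
    - [0, 0, 0, 1.2, 0, 0, 0]
    - [0, 0, 0, 1.2, 0, 0, 0]
    - [0, 0, 0, 1.2, 0, 0, 0]
    - [0, 0, 0, 1.2, 0, 0, 0]
    - [0, 0, 0, 1.2, 0, 0, 0]
    - [0, 0, 0, 1.0, 0, 0, 0]
    - [0, 0, 0, 0, 0, 0, 0]

```text
t: 22.08
tcp_pos: [0.5568, 0.0133, 0.0902]
tcp_rot: [[0.991, 0.131, 0.004], [0.131, -0.991, 0.001], [0.004, -0.0, -1.0]]
wrist_force: [1.1, 1.7, 4.3]
gripper_width: 0.013
```

Request:
jog_arm:
  rows:
    - [0, 0, 0, 0.3, 0, 0, 0]
    - [0, 0, 0, 0, 0, 0, 0]
    - [0, 0, 0, 0, 0, 0, 0]
    - [0, 0, 0, 0, 0, 0, 0]

```text
t: 22.42
tcp_pos: [0.5576, 0.0134, 0.0901]
tcp_rot: [[0.991, 0.131, 0.001], [0.131, -0.991, -0.0], [0.001, 0.0, -1.0]]
wrist_force: [-1.9, 1.9, 7.0]
gripper_width: 0.0133
```

Request:
jog_arm:
  rows:
    - [0, 0, 0, 0, 0, 0, 0.4]
    - [0, 0, 0, 0, 0, 0, 0.4]
    - [0, 0, 0, 0, 0, 0, 0.4]
    - [0, 0, 0, 0, 0, -3, 0.4]
    - [0, 0, 0, 0, 0, -3, 0.4]
    - [0, 0, 0, 0, 0, -4, 0.4]
    - [0, 0, 0, 0, 0, -4, 0.4]
    - [0, 0, 0, 0, 0, -3, 0.8]

```text
t: 23.08
tcp_pos: [0.5578, 0.0131, 0.2619]
tcp_rot: [[0.991, 0.13, 0.003], [0.13, -0.991, -0.001], [0.003, 0.001, -1.0]]
wrist_force: [-0.1, -0.4, 0.3]
gripper_width: 0.0416
```

```bash
cat >> h.py <<'E'
def gauges(tag,cam='top'):
    C,im,D=snap(cam,tag); P=cloud(C,D); hsv=cv2.cvtColor(im,cv2.COLOR_BGR2HSV)
    m=((hsv[...,1]<60)&(hsv[...,2]>110)&(P[...,2]>.003)&(P[...,2]<.05)&(np.abs(P[...,1])<.55)&(P[...,0]>.3)&(P[...,0]<.75)).astype(np.uint8)
    n,l,s,c=cv2.connectedComponentsWithStats(m)
    for k in range(1,n):
        if s[k,4]<40: continue
        vv,uu=np.nonzero(l==k); h=np.median(P[l==k][:,2])
        q=np.array([ray('',a,b,h,C)[:2] for a,b in zip(uu,vv)],np.float32); (cx,cy),(a,b),r=cv2.minAreaRect(q)
        if a<b: r+=90
        print(c[k].round(0),s[k,4],'ctr',round(cx,4),round(cy,4),'size',round(max(a,b),4),round(min(a,b),4),'long-axis yaw',round(r%180,1),'h',round(float(h),4),'centroid',q.mean(0).round(4),'box',box([cx,cy,h]).round(3))
E
python3 - <<'E'
from h import *
gauges('top1'); print(box(ctrl.get_obs()['tcp_pos']),ctrl.get_obs()['tcp_pos'])
im=np.load('pics/top1.npz')['im']; cv2.imwrite('pics/top1c.png',cv2.resize(im[120:290,180:480],None,fx=2.6,fy=2.6,interpolation=cv2.INTER_CUBIC))
E
```

```text
[439. 156.] 80 ctr 0.7046 -0.4041 size 0.0781 0.0127 long-axis yaw 18.9 h 0.0407 centroid [ 0.7045 -0.4042] box [ 0.068 -0.434  0.041]
[432. 160.] 166 ctr 0.6976 -0.3807 size 0.0819 0.0266 long-axis yaw 19.1 h 0.0265 centroid [ 0.6973 -0.3807] box [ 0.064 -0.41   0.026]
[212. 170.] 237 ctr 0.6819 0.4017 size 0.073 0.0662 long-axis yaw 53.4 h 0.0367 centroid [0.6823 0.4033] box [0.153 0.368 0.037]
[457. 203.] 245 ctr 0.5454 -0.4642 size 0.179 0.039 long-axis yaw 11.4 h 0.0069 centroid [ 0.542  -0.4645] box [-0.098 -0.472  0.007]
[424. 190.] 258 ctr 0.5932 -0.3507 size 0.0982 0.0473 long-axis yaw 94.6 h 0.015 centroid [ 0.5905 -0.3502] box [-0.036 -0.366  0.015]
[366. 208.] 61 ctr 0.5308 -0.1369 size 0.0863 0.0122 long-axis yaw 7.7 h 0.034 centroid [ 0.5305 -0.1377] box [-0.069 -0.146  0.034]
[355. 218.] 511 ctr 0.4977 -0.0974 size 0.1345 0.0575 long-axis yaw 7.7 h 0.0117 centroid [ 0.4982 -0.1002] box [-0.096 -0.102  0.012]
[202. 215.] 67 ctr 0.5266 0.4441 size 0.059 0.0338 long-axis yaw 163.3 h 0.0298 centroid [0.524  0.4412] box [0.005 0.43  0.03 ]
[282. 221.] 49 ctr 0.4917 0.1558 size 0.0827 0.0084 long-axis yaw 6.9 h 0.0333 centroid [0.4923 0.1563] box [-0.068  0.149  0.033]
[412. 228.] 117 ctr 0.4547 -0.2965 size 0.088 0.0198 long-axis yaw 106.6 h 0.0178 centroid [ 0.4548 -0.2965] box [-0.166 -0.294  0.018]
[232. 236.] 196 ctr 0.4469 0.3367 size 0.1012 0.027 long-axis yaw 53.6 h 0.0236 centroid [0.4471 0.3367] box [-0.089  0.335  0.024]
[432. 256.] 235 ctr 0.354 -0.3594 size 0.0947 0.0425 long-axis yaw 82.4 h 0.0158 centroid [ 0.3572 -0.36  ] box [-0.274 -0.343  0.016]
[475. 267.] 142 ctr 0.3109 -0.5078 size 0.08 0.026 long-axis yaw 64.0 h 0.0232 centroid [ 0.3152 -0.5032] box [-0.336 -0.484  0.023]
[-0.01912517 -0.00169982  0.26850974] [0.56077504 0.012653   0.26850974]
```

View pics/top1c.png

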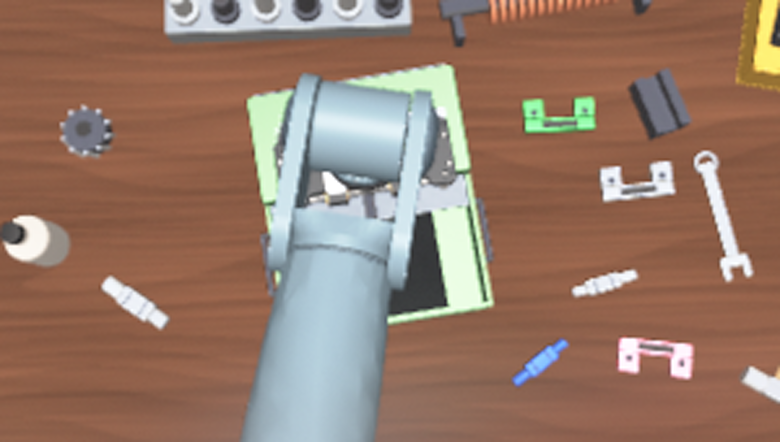

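The knock has happened: the steel snap gauge moved to (424,190) and the others are unchanged. The lid is open. I'm taking the steel snap gauge first, by the bar.

```bash
python3 - <<'E'
from h import *
plan([.5802,-.3517,.13],94.6,.45,vmax=3.9)
E
```

```text
15 rows [[0, 0, -0.97, -0.19, 2.43, 0.92, 0.45], [0, 0, -0.97, -0.43, 2.39, 0.92, 0.45], [0, 0, -0.97, -0.67, 2.34, 0.92, 0.45], [0, 0, -0.97, -0.91, 2.26, 0.92, 0.45], [0, 0, -0.97, -1.13, 2.15, 0.92, 0.45], [0, 0, -0.97, -1.34, 2.03, 0.92, 0.45], [0, 0, -0.97, -1.54, 1.88, 0.92, 0.45], [0, 0, -0.97, -1.72, 1.72, 0.92, 0.45], [0, 0, -0.97, -1.89, 1.53, 0.92, 0.45], [0, 0, -0.97, -2.03, 1.34, 0.92, 0.45], [0, 0, -0.97, -2.16, 1.12, 0.92, 0.45], [0, 0, -0.97, -2.26, 0.9, 0.92, 0.45], [0, 0, -0.97, -2.34, 0.67, 0.92, 0.45], [0, 0, -0.97, -2.4, 0.43, 0.92, 0.45], [0, 0, -0.97, -2.43, 0.18, 0.92, 0.45]]
```

Request:
jog_arm:
  rows:
    - [0, 0, -0.97, -0.2, 2.4, 0.5, 0.45]
    - [0, 0, -0.97, -0.4, 2.4, 0.5, 0.45]
    - [0, 0, -0.97, -0.7, 2.35, 0.5, 0.45]
    - [0, 0, -0.97, -0.9, 2.25, 0.5, 0.45]
    - [0, 0, -0.97, -1.15, 2.15, 0.5, 0.45]
    - [0, 0, -0.97, -1.35, 2.05, 1.0, 0.45]
    - [0, 0, -0.97, -1.55, 1.9, 1.0, 0.45]
    - [0, 0, -0.97, -1.7, 1.7, 1.0, 0.45]
    - [0, 0, -0.97, -1.9, 1.55, 1.2, 0.45]
    - [0, 0, -0.97, -2.05, 1.35, 1.2, 0.45]
    - [0, 0, -0.97, -2.15, 1.1, 1.2, 0.45]
    - [0, 0, -0.97, -2.25, 0.9, 1.2, 0.45]

```text
t: 24.13
tcp_pos: [0.5726, -0.2794, 0.1542]
tcp_rot: [[0.214, 0.977, -0.001], [0.977, -0.214, 0.0], [0.0, -0.001, -1.0]]
wrist_force: [0.1, -0.4, -0.6]
gripper_width: 0.0423
```

Request:
jog_arm:
  rows:
    - [0, 0, -0.97, -2.35, 0.7, 1.2, 0.45]
    - [0, 0, -0.97, -2.4, 0.4, 1.2, 0.45]
    - [0, 0, -0.97, -2.45, 0.2, 1.2, 0.45]
    - [0, 0, 0, 0, 0, 0, 0.45]
    - [0, 0, 0, 0, 0, 0, 0.45]

```text
t: 24.55
tcp_pos: [0.5765, -0.3519, 0.1178]
tcp_rot: [[-0.081, 0.997, -0.002], [0.997, 0.081, 0.002], [0.002, -0.002, -1.0]]
wrist_force: [-0.0, 0.3, -0.2]
gripper_width: 0.0423
```

```bash
python3 - <<'E'
from h import *
C,im,D=snap('wrist','w14'); P=cloud(C,D); hsv=cv2.cvtColor(im,cv2.COLOR_BGR2HSV)
m=((hsv[...,1]<60)&(P[...,2]>.006)&(P[...,2]<.022)&(np.hypot(P[...,0]-.5932,P[...,1]+.3507)<.075)).astype(np.uint8)
n,l,s,c=cv2.connectedComponentsWithStats(m); k=1+np.argmax(s[1:,4]); print(s[k],cv2.minAreaRect(P[l==k][:,:2].astype(np.float32)),np.median(P[l==k][:,2]))
plan([.5802,-.3517,.004],94.6,.45)
E
```

```text
[ 313  146   47   97 3158] ((0.5940972566604614, -0.35230231285095215), (0.04383523389697075, 0.09615437686443329), 4.392899990081787) 0.017155405155726326
4 rows [[0, 0, 0.0, -0.02, 0.08, 2.87, 0.45], [0, 0, 0.0, -0.02, 0.08, 2.87, 0.45], [0, 0, 0.0, -0.02, 0.08, 2.87, 0.45], [0, 0, 0.0, -0.02, 0.08, 2.87, 0.45]]
```

Request:
jog_arm:
  rows:
    - [0, 0, 0, -0.05, 0.11, 3.0, 0.45]
    - [0, 0, 0, -0.05, 0.11, 3.0, 0.45]
    - [0, 0, 0, -0.05, 0.1, 3.0, 0.45]
    - [0, 0, 0, 0, 0.1, 2.2, 0.45]
    - [0, 0, 0, 0, 0, 0, 0.45]
    - [0, 0, 0, 0, 0, 0, 0]
    - [0, 0, 0, 0, 0, 0, 0]
    - [0, 0, 0, 0, 0, 0, 0]
    - [0, 0, 0, 0, 0, 0, 0]
    - [0, 0, 0, 0, 0, 0, 0]
  squeeze: 40

```text
t: 25.43
tcp_pos: [0.5823, -0.3537, 0.0101]
tcp_rot: [[-0.084, 0.996, 0.001], [0.996, 0.084, -0.002], [-0.002, 0.001, -1.0]]
wrist_force: [-4.6, -0.1, 7.2]
gripper_width: 0.0172
```

Request:
jog_arm:
  rows:
    - [0, 0, 0, 0, 0, -2, 0]
    - [0, 0, 0, 0, 0, -3, 0]
    - [0, 0, 0, 0, 0, -3.5, 0]
    - [0, 0, 0, 0, 0, -3.5, 0]
    - [0, 0, 0, 0, 0, -3.5, 0]
    - [0, 0, 0, 0, 0, -3.5, 0]
    - [0, 0, 0, 0, 0, 0, 0]
    - [0, 0, 0, 0, 0, 0, 0]

```text
t: 26.1
tcp_pos: [0.5829, -0.3536, 0.2004]
tcp_rot: [[-0.084, 0.996, 0.004], [0.996, 0.084, -0.003], [-0.004, 0.004, -1.0]]
wrist_force: [0.2, 0.4, -4.1]
gripper_width: 0.0172
```

```bash
python3 - <<'E'
from h import *
print(ctrl.get_obs()['tcp_pos'],ctrl.get_obs()['wrist_force'])
plan(w(-.106,-.074,.2),7.7,0,vmax=3.9)
E
```

```text
[ 0.58292942 -0.35357268  0.20043655] [ 0.16555938  0.44001962 -4.14219331]
15 rows [[0, 0, 0.97, 1.93, -0.5, 0.0, 0], [0, 0, 0.97, 1.87, -0.69, 0.0, 0], [0, 0, 0.97, 1.79, -0.88, 0.0, 0], [0, 0, 0.97, 1.7, -1.05, 0.0, 0], [0, 0, 0.97, 1.58, -1.22, 0.0, 0], [0, 0, 0.97, 1.45, -1.37, 0.0, 0], [0, 0, 0.97, 1.3, -1.51, 0.0, 0], [0, 0, 0.97, 1.14, -1.64, 0.0, 0], [0, 0, 0.97, 0.97, -1.74, 0.0, 0], [0, 0, 0.97, 0.79, -1.83, 0.0, 0], [0, 0, 0.97, 0.6, -1.9, 0.0, 0], [0, 0, 0.97, 0.41, -1.96, 0.0, 0], [0, 0, 0.97, 0.21, -1.99, 0.0, 0], [0, 0, 0.97, 0.0, -2.0, 0.0, 0], [0, 0, 0.97, -0.2, -1.99, 0.0, 0]]
```

Request:
jog_arm:
  rows:
    - [0, 0, 0.97, 1.95, -0.5, 0, 0]
    - [0, 0, 0.97, 1.85, -0.7, 0, 0]
    - [0, 0, 0.97, 1.8, -0.9, 0, 0]
    - [0, 0, 0.97, 1.7, -1.05, 0, 0]
    - [0, 0, 0.97, 1.6, -1.2, 0, 0]
    - [0, 0, 0.97, 1.45, -1.35, 0, 0]
    - [0, 0, 0.97, 1.3, -1.5, 0, 0]
    - [0, 0, 0.97, 1.15, -1.65, 0, 0]
    - [0, 0, 0.97, 0.95, -1.75, 0, 0]
    - [0, 0, 0.97, 0.8, -1.85, 0, 0]
    - [0, 0, 0.97, 0.6, -1.9, 0, 0]
    - [0, 0, 0.97, 0.4, -1.95, 0, 0]

```text
t: 27.1
tcp_pos: [0.5011, -0.1245, 0.1942]
tcp_rot: [[0.909, 0.417, -0.005], [0.417, -0.909, 0.003], [-0.003, -0.005, -1.0]]
wrist_force: [1.2, 0.3, -3.4]
gripper_width: 0.0173
```

Request:
jog_arm:
  rows:
    - [0, 0, 0.97, 0.2, -2.0, 0, 0]
    - [0, 0, 0.97, 0, -2.0, 0, 0]
    - [0, 0, 0.97, -0.2, -2.0, 0, 0]
    - [0, 0, 0, 0, 0, 0, 0]
    - [0, 0, 0, 0, 0, 0, 0]
    - [0, 0, 0, 0, 0, 0, 0]

```text
t: 27.6
tcp_pos: [0.4828, -0.0695, 0.196]
tcp_rot: [[0.991, 0.132, -0.002], [0.132, -0.991, 0.001], [-0.002, -0.001, -1.0]]
wrist_force: [0.2, -0.5, -3.9]
gripper_width: 0.0171
```

```bash
python3 - <<'E'
from h import *
C,im,D=snap('wrist','w15');o=ctrl.get_obs(); print(box(o['tcp_pos']),o['gripper_width'],o['wrist_force'])
plan(w(-.106,-.074,.024),7.7,0,vmax=3)
cv2.imwrite('pics/w15s.png',im[100:400,100:540])
E
```

```text
[-0.10715954 -0.0730448   0.1964464 ] 0.017404095770817505 [-0.31349602  0.11009536 -3.51020881]
6 rows [[0, 0, -0.01, 0.02, 0.02, 2.87, 0], [0, 0, -0.01, 0.02, 0.02, 2.87, 0], [0, 0, -0.01, 0.02, 0.02, 2.87, 0], [0, 0, -0.01, 0.02, 0.02, 2.87, 0], [0, 0, -0.01, 0.02, 0.02, 2.87, 0], [0, 0, -0.01, 0.02, 0.02, 2.87, 0]]
```

View pics/w15s.png

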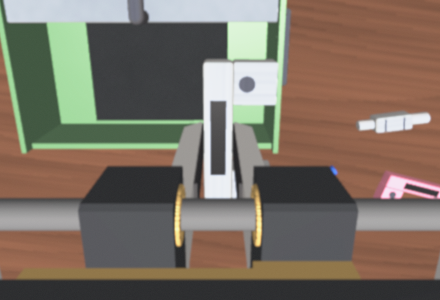

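The steel snap gauge is held straight, with its jaws to the -y side and inside the wall line. Lowering.

Request:
jog_arm:
  rows:
    - [0, 0, 0, 0.02, 0, 3, 0]
    - [0, 0, 0, 0.02, 0, 3, 0]
    - [0, 0, 0, 0.02, 0, 3, 0]
    - [0, 0, 0, 0.02, 0, 3, 0]
    - [0, 0, 0, 0.02, 0, 3, 0]
    - [0, 0, 0, 0, 0, 2.2, 0]
    - [0, 0, 0, 0, 0, 0, 0]
    - [0, 0, 0, 0, 0, 0, 0]

```text
t: 28.32
tcp_pos: [0.4838, -0.0697, 0.0248]
tcp_rot: [[0.992, 0.13, -0.003], [0.13, -0.992, 0.001], [-0.003, -0.001, -1.0]]
wrist_force: [-0.5, -0.0, -3.7]
gripper_width: 0.0178
```

Request:
jog_arm:
  rows:
    - [0, 0, 0, 0, 0, 0, 0.4]
    - [0, 0, 0, 0, 0, 0, 0.4]
    - [0, 0, 0, 0, 0, 0, 0.4]
    - [0, 0, 0, 0, 0, -3, 0.4]
    - [0, 0, 0, 0, 0, -3, 0.4]
    - [0, 0, 0, 0, 0, -3, 0.4]
    - [0, 0, 0, 0, 0, -3, 0.5]
    - [0, 0, 0, 0, 0, -3, 0.5]
    - [0, 0, 0, 0, 0, 0, 0.5]
    - [0, 0, 0, 0, 0, 0, 0.5]

```text
t: 29.15
tcp_pos: [0.4864, -0.07, 0.1791]
tcp_rot: [[0.991, 0.131, 0.007], [0.131, -0.991, -0.003], [0.006, 0.004, -1.0]]
wrist_force: [0.5, 0.7, -1.2]
gripper_width: 0.0473
```

```bash
python3 - <<'E'
from h import *
o=ctrl.get_obs(); print(box(o['tcp_pos']),o['wrist_force'])
plan([.4547,-.2965,.12],106.6,.5,vmax=3.9)
E
```

```text
[-0.10393423 -0.07367571  0.17914906] [ 0.49693743  0.70278876 -1.20519765]
17 rows [[0, 0, -0.97, -0.36, 1.3, 0.35, 0.5], [0, 0, -0.97, -0.49, 1.25, 0.35, 0.5], [0, 0, -0.97, -0.61, 1.2, 0.35, 0.5], [0, 0, -0.97, -0.73, 1.13, 0.35, 0.5], [0, 0, -0.97, -0.84, 1.05, 0.35, 0.5], [0, 0, -0.97, -0.94, 0.96, 0.35, 0.5], [0, 0, -0.97, -1.04, 0.86, 0.35, 0.5], [0, 0, -0.97, -1.12, 0.75, 0.35, 0.5], [0, 0, -0.97, -1.19, 0.63, 0.35, 0.5], [0, 0, -0.97, -1.25, 0.51, 0.35, 0.5], [0, 0, -0.97, -1.29, 0.38, 0.35, 0.5], [0, 0, -0.97, -1.32, 0.24, 0.35, 0.5], [0, 0, -0.97, -1.34, 0.11, 0.35, 0.5], [0, 0, -0.97, -1.34, -0.03, 0.35, 0.5], [0, 0, -0.97, -1.33, -0.17, 0.35, 0.5], [0, 0, -0.97, -1.31, -0.3, 0.35, 0.5], [0, 0, -0.97, -1.27, -0.43, 0.35, 0.5]]
```

Request:
jog_arm:
  rows:
    - [0, 0, -0.97, -0.35, 1.3, 0, 0.5]
    - [0, 0, -0.97, -0.5, 1.25, 0, 0.5]
    - [0, 0, -0.97, -0.6, 1.2, 0, 0.5]
    - [0, 0, -0.97, -0.75, 1.15, 0, 0.5]
    - [0, 0, -0.97, -0.85, 1.05, 0, 0.5]
    - [0, 0, -0.97, -0.95, 0.95, 0, 0.5]
    - [0, 0, -0.97, -1.05, 0.85, 0, 0.5]
    - [0, 0, -0.97, -1.1, 0.75, 0, 0.5]
    - [0, 0, -0.97, -1.2, 0.65, 0.6, 0.5]
    - [0, 0, -0.97, -1.25, 0.5, 0.7, 0.5]
    - [0, 0, -0.97, -1.3, 0.4, 0.7, 0.5]
    - [0, 0, -0.97, -1.3, 0.25, 0.7, 0.5]

```text
t: 30.15
tcp_pos: [0.4614, -0.2298, 0.1472]
tcp_rot: [[0.214, 0.977, -0.001], [0.977, -0.214, 0.001], [0.001, -0.002, -1.0]]
wrist_force: [-0.2, 0.4, 0.4]
gripper_width: 0.047
```

Request:
jog_arm:
  rows:
    - [0, 0, -0.97, -1.35, 0.1, 0.7, 0.5]
    - [0, 0, -0.97, -1.35, 0, 0.7, 0.5]
    - [0, 0, -0.97, -1.35, -0.15, 0.7, 0.5]
    - [0, 0, -0.97, -1.3, -0.3, 0.7, 0.5]
    - [0, 0, -0.97, -1.3, -0.4, 0.5, 0.5]
    - [0, 0, 0, 0, 0, 0, 0.5]
    - [0, 0, 0, 0, 0, 0, 0.5]

```text
t: 30.73
tcp_pos: [0.4527, -0.2961, 0.1145]
tcp_rot: [[-0.28, 0.96, -0.002], [0.96, 0.28, 0.002], [0.002, -0.001, -1.0]]
wrist_force: [0.1, 0.0, -0.0]
gripper_width: 0.0469
```

```bash
python3 - <<'E'
from h import *
C,im,D=snap('wrist','w16'); P=cloud(C,D); hsv=cv2.cvtColor(im,cv2.COLOR_BGR2HSV)
m=((hsv[...,1]<60)&(P[...,2]>.006)&(P[...,2]<.03)&(np.hypot(P[...,0]-.4547,P[...,1]+.2965)<.07)).astype(np.uint8)
n,l,s,c=cv2.connectedComponentsWithStats(m); k=1+np.argmax(s[1:,4]); r=cv2.minAreaRect(P[l==k][:,:2].astype(np.float32)); print(s[k],r,np.percentile(P[l==k][:,2],90))
a=r[2]+(90 if r[1][1]>r[1][0] else 0); print('yaw',a)
plan([*r[0],.006],106,.5)
E
```

```text
[ 309  153   21   90 1519] ((0.4554186165332794, -0.2995743155479431), (0.019354751333594322, 0.08823809027671814), 15.987896919250488) 0.021783489712304198
yaw 105.98789691925049
4 rows [[0, 0, 0.01, -0.1, 0.03, 2.73, 0.5], [0, 0, 0.01, -0.1, 0.03, 2.73, 0.5], [0, 0, 0.01, -0.1, 0.03, 2.73, 0.5], [0, 0, 0.01, -0.1, 0.03, 2.73, 0.5]]
```

Request:
jog_arm:
  rows:
    - [0, 0, 0, -0.1, 0.05, 2.75, 0.5]
    - [0, 0, 0, -0.1, 0.05, 2.75, 0.5]
    - [0, 0, 0, -0.1, 0.05, 2.75, 0.5]
    - [0, 0, 0, -0.1, 0.05, 2.75, 0.5]
    - [0, 0, 0, 0, 0, 0, 0.5]
    - [0, 0, 0, 0, 0, 0, 0]
    - [0, 0, 0, 0, 0, 0, 0]
    - [0, 0, 0, 0, 0, 0, 0]
    - [0, 0, 0, 0, 0, 0, 0]
    - [0, 0, 0, 0, 0, 0, 0]

```text
t: 31.62
tcp_pos: [0.4571, -0.3005, 0.0072]
tcp_rot: [[-0.283, 0.959, 0.001], [0.959, 0.283, -0.002], [-0.002, 0.001, -1.0]]
wrist_force: [-0.7, 0.2, 4.2]
gripper_width: 0.0197
```

Request:
jog_arm:
  rows:
    - [0, 0, 0, 0, 0, -2, 0]
    - [0, 0, 0, 0, 0, -3, 0]
    - [0, 0, 0, 0, 0, -3.5, 0]
    - [0, 0, 0, 0, 0, -3.5, 0]
    - [0, 0, 0, 0, 0, -3.5, 0]
    - [0, 0, 0, 0, 0, -3.5, 0]
    - [0, 0, 0, 0, 0, 0, 0]
    - [0, 0, 0, 0, 0, 0, 0]

```text
t: 32.28
tcp_pos: [0.4575, -0.3007, 0.1983]
tcp_rot: [[-0.283, 0.959, 0.004], [0.959, 0.283, -0.004], [-0.005, 0.003, -1.0]]
wrist_force: [0.2, 0.4, -2.0]
gripper_width: 0.0195
```

```bash
python3 - <<'E'
from h import *
print(ctrl.get_obs()['tcp_pos'],ctrl.get_obs()['wrist_force'])
plan(w(-.106,.005,.2),7.7,0,vmax=3.9)
E
```

```text
[ 0.45747273 -0.30073528  0.19834009] [ 0.24403048  0.43246361 -2.0236392 ]
17 rows [[0, 0, 0.97, 1.71, 0.61, -0.01, 0], [0, 0, 0.97, 1.77, 0.43, -0.01, 0], [0, 0, 0.97, 1.8, 0.25, -0.01, 0], [0, 0, 0.97, 1.82, 0.06, -0.01, 0], [0, 0, 0.97, 1.81, -0.12, -0.01, 0], [0, 0, 0.97, 1.79, -0.3, -0.01, 0], [0, 0, 0.97, 1.75, -0.48, -0.01, 0], [0, 0, 0.97, 1.69, -0.66, -0.01, 0], [0, 0, 0.97, 1.62, -0.82, -0.01, 0], [0, 0, 0.97, 1.53, -0.98, -0.01, 0], [0, 0, 0.97, 1.42, -1.13, -0.01, 0], [0, 0, 0.97, 1.3, -1.27, -0.01, 0], [0, 0, 0.97, 1.16, -1.4, -0.01, 0], [0, 0, 0.97, 1.01, -1.51, -0.01, 0], [0, 0, 0.97, 0.86, -1.6, -0.01, 0], [0, 0, 0.97, 0.69, -1.68, -0.01, 0], [0, 0, 0.97, 0.52, -1.74, -0.01, 0]]
```

Request:
jog_arm:
  rows:
    - [0, 0, 0.97, 1.7, 0.6, 0, 0]
    - [0, 0, 0.97, 1.75, 0.45, 0, 0]
    - [0, 0, 0.97, 1.8, 0.25, 0, 0]
    - [0, 0, 0.97, 1.8, 0.05, 0, 0]
    - [0, 0, 0.97, 1.8, -0.1, 0, 0]
    - [0, 0, 0.97, 1.8, -0.3, 0, 0]
    - [0, 0, 0.97, 1.75, -0.5, 0, 0]
    - [0, 0, 0.97, 1.7, -0.65, 0, 0]
    - [0, 0, 0.97, 1.6, -0.8, 0, 0]
    - [0, 0, 0.97, 1.55, -1.0, 0, 0]
    - [0, 0, 0.97, 1.4, -1.15, 0, 0]
    - [0, 0, 0.97, 1.3, -1.25, 0, 0]

```text
t: 33.28
tcp_pos: [0.4669, -0.0812, 0.1931]
tcp_rot: [[0.806, 0.592, -0.004], [0.592, -0.806, 0.002], [-0.002, -0.004, -1.0]]
wrist_force: [0.6, 0.1, -1.7]
gripper_width: 0.0198
```

Request:
jog_arm:
  rows:
    - [0, 0, 0.97, 1.15, -1.4, 0, 0]
    - [0, 0, 0.97, 1.0, -1.5, 0, 0]
    - [0, 0, 0.97, 0.85, -1.6, 0, 0]
    - [0, 0, 0.97, 0.7, -1.7, 0, 0]
    - [0, 0, 0.97, 0.5, -1.75, 0, 0]
    - [0, 0, 0, 0, 0, 0, 0]
    - [0, 0, 0, 0, 0, 0, 0]

```text
t: 33.87
tcp_pos: [0.4719, 0.0086, 0.1937]
tcp_rot: [[0.991, 0.134, -0.004], [0.134, -0.991, 0.0], [-0.004, -0.001, -1.0]]
wrist_force: [-0.3, 0.3, -1.3]
gripper_width: 0.0197
```

```bash
python3 - <<'E'
from h import *
o=ctrl.get_obs(); print(box(o['tcp_pos']),o['gripper_width'],o['wrist_force'])
plan(w(-.106,.005,.021),7.7,0,vmax=3)
E
```

```text
[-0.10776032  0.00617575  0.19368587] 0.01972046755482463 [-0.30977843  0.32598959 -1.33690541]
6 rows [[0, 0, 0.0, 0.03, 0.02, 2.88, 0], [0, 0, 0.0, 0.03, 0.02, 2.88, 0], [0, 0, 0.0, 0.03, 0.02, 2.88, 0], [0, 0, 0.0, 0.03, 0.02, 2.88, 0], [0, 0, 0.0, 0.03, 0.02, 2.88, 0], [0, 0, 0.0, 0.03, 0.02, 2.88, 0]]
```

Request:
jog_arm:
  rows:
    - [0, 0, 0, 0.02, 0, 3, 0]
    - [0, 0, 0, 0.02, 0, 3, 0]
    - [0, 0, 0, 0.02, 0, 3, 0]
    - [0, 0, 0, 0.02, 0, 3, 0]
    - [0, 0, 0, 0.02, 0, 3, 0]
    - [0, 0, 0, 0, 0, 2.1, 0]
    - [0, 0, 0, 0, 0, 0, 0]
    - [0, 0, 0, 0, 0, 0, 0]

```text
t: 34.53
tcp_pos: [0.4728, 0.0076, 0.0235]
tcp_rot: [[0.991, 0.131, -0.004], [0.131, -0.991, 0.001], [-0.004, -0.001, -1.0]]
wrist_force: [0.9, -1.4, -0.9]
gripper_width: 0.0196
```

Request:
jog_arm:
  rows:
    - [0, 0, 0, 0, 0, 0, 0.4]
    - [0, 0, 0, 0, 0, 0, 0.4]
    - [0, 0, 0, 0, 0, 0, 0.4]
    - [0, 0, 0, 0, 0, -3, 0.4]
    - [0, 0, 0, 0, 0, -3, 0.4]
    - [0, 0, 0, 0, 0, -3, 0.4]
    - [0, 0, 0, 0, 0, -3, 0.6]
    - [0, 0, 0, 0, 0, -3, 0.6]
    - [0, 0, 0, 0, 0, 0, 0.6]
    - [0, 0, 0, 0, 0, 0, 0.6]

```text
t: 35.37
tcp_pos: [0.4759, 0.0078, 0.1778]
tcp_rot: [[0.991, 0.131, 0.006], [0.131, -0.991, -0.001], [0.006, 0.002, -1.0]]
wrist_force: [0.1, -0.5, -0.8]
gripper_width: 0.0564
```

```bash
python3 - <<'E'
from h import *
gauges('top2'); print(box(ctrl.get_obs()['tcp_pos']))
plan([.4469,.3367,.12],53.6,.6,vmax=3.5)
E
```

```text
[439. 156.] 78 ctr 0.7048 -0.4043 size 0.0782 0.0127 long-axis yaw 18.9 h 0.0399 centroid [ 0.7047 -0.4046] box [ 0.068 -0.434  0.04 ]
[432. 160.] 167 ctr 0.6981 -0.3813 size 0.082 0.0266 long-axis yaw 19.1 h 0.0244 centroid [ 0.6976 -0.3813] box [ 0.064 -0.41   0.024]
[212. 170.] 237 ctr 0.6834 0.4011 size 0.0725 0.0657 long-axis yaw 88.1 h 0.037 centroid [0.6824 0.4032] box [0.154 0.367 0.037]
[457. 204.] 257 ctr 0.5456 -0.4634 size 0.1785 0.0395 long-axis yaw 12.3 h 0.0066 centroid [ 0.5391 -0.4648] box [-0.098 -0.471  0.007]
[366. 208.] 58 ctr 0.5308 -0.1367 size 0.0863 0.0111 long-axis yaw 7.3 h 0.0335 centroid [ 0.5306 -0.1378] box [-0.069 -0.146  0.034]
[356. 223.] 388 ctr 0.4969 -0.0919 size 0.1345 0.0678 long-axis yaw 7.5 h 0.0127 centroid [ 0.4819 -0.1035] box [-0.096 -0.097  0.013]
[202. 215.] 68 ctr 0.5268 0.4448 size 0.0591 0.0338 long-axis yaw 163.3 h 0.0279 centroid [0.5241 0.4415] box [0.005 0.431 0.028]
[282. 222.] 55 ctr 0.4914 0.155 size 0.0836 0.0103 long-axis yaw 9.4 h 0.0333 centroid [0.4911 0.1557] box [-0.069  0.149  0.033]
[290. 220.] 65 ctr 0.4929 0.1304 siz
[... 361 characters left out ...]
32. 256.] 240 ctr 0.3539 -0.3596 size 0.0948 0.0428 long-axis yaw 82.1 h 0.0151 centroid [ 0.357  -0.3603] box [-0.274 -0.343  0.015]
[475. 267.] 141 ctr 0.3109 -0.5076 size 0.08 0.026 long-axis yaw 64.0 h 0.0236 centroid [ 0.3153 -0.5028] box [-0.336 -0.484  0.024]
[-0.10524091  0.00528204  0.17562893]
10 rows [[0, 0, -0.77, 0.16, -3.29, 0.56, 0.6], [0, 0, -0.77, 0.42, -3.27, 0.56, 0.6], [0, 0, -0.77, 0.68, -3.23, 0.56, 0.6], [0, 0, -0.77, 0.94, -3.16, 0.56, 0.6], [0, 0, -0.77, 1.19, -3.08, 0.56, 0.6], [0, 0, -0.77, 1.43, -2.97, 0.56, 0.6], [0, 0, -0.77, 1.67, -2.85, 0.56, 0.6], [0, 0, -0.77, 1.89, -2.7, 0.56, 0.6], [0, 0, -0.77, 2.1, -2.54, 0.56, 0.6], [0, 0, -0.77, 2.3, -2.36, 0.56, 0.6]]
```

Request:
jog_arm:
  rows:
    - [0, 0, -0.77, 0.15, -3.3, 0, 0.6]
    - [0, 0, -0.77, 0.4, -3.3, 0, 0.6]
    - [0, 0, -0.77, 0.7, -3.2, 0, 0.6]
    - [0, 0, -0.77, 0.95, -3.15, 0, 0.6]
    - [0, 0, -0.77, 1.2, -3.1, 0.8, 0.6]
    - [0, 0, -0.77, 1.45, -2.95, 0.8, 0.6]
    - [0, 0, -0.77, 1.65, -2.85, 0.9, 0.6]
    - [0, 0, -0.77, 1.9, -2.7, 1.0, 0.6]
    - [0, 0, -0.77, 2.1, -2.55, 1.0, 0.6]
    - [0, 0, -0.77, 2.3, -2.35, 1.0, 0.6]
    - [0, 0, 0, 0, 0, 0, 0.6]
    - [0, 0, 0, 0, 0, 0, 0.6]

```text
t: 36.42
tcp_pos: [0.4446, 0.3372, 0.1171]
tcp_rot: [[0.59, 0.807, -0.004], [0.807, -0.59, -0.002], [-0.004, -0.002, -1.0]]
wrist_force: [-0.4, 0.0, 1.2]
gripper_width: 0.0565
```

```bash
python3 - <<'E'
from h import *
C,im,D=snap('wrist','w17'); P=cloud(C,D); hsv=cv2.cvtColor(im,cv2.COLOR_BGR2HSV)
m=((hsv[...,1]<60)&(P[...,2]>.006)&(P[...,2]<.035)&(np.hypot(P[...,0]-.447,P[...,1]-.337)<.07)).astype(np.uint8)
n,l,s,c=cv2.connectedComponentsWithStats(m); k=1+np.argmax(s[1:,4]); r=cv2.minAreaRect(P[l==k][:,:2].astype(np.float32)); print(s[k],r,np.percentile(P[l==k][:,2],90))
a=r[2]+(90 if r[1][1]>r[1][0] else 0); print('yaw',a)
plan([*r[0],.009],a%180,.6,vmax=3)
E
```

```text
[ 306  139   28  104 2516] ((0.4479588270187378, 0.33799007534980774), (0.10007859766483307, 0.025803541764616966), 53.85565185546875) 0.027678586228494957
yaw 53.85565185546875
4 rows [[0, 0, -0.01, 0.07, 0.03, 2.72, 0.6], [0, 0, -0.01, 0.07, 0.03, 2.72, 0.6], [0, 0, -0.01, 0.07, 0.03, 2.72, 0.6], [0, 0, -0.01, 0.07, 0.03, 2.72, 0.6]]
```

Request:
jog_arm:
  rows:
    - [0, 0, 0, 0.07, 0.05, 2.7, 0.6]
    - [0, 0, 0, 0.07, 0.05, 2.7, 0.6]
    - [0, 0, 0, 0.07, 0.05, 2.7, 0.6]
    - [0, 0, 0, 0.07, 0.05, 2.7, 0.6]
    - [0, 0, 0, 0, 0, 0, 0.6]
    - [0, 0, 0, 0, 0, 0, 0]
    - [0, 0, 0, 0, 0, 0, 0]
    - [0, 0, 0, 0, 0, 0, 0]
    - [0, 0, 0, 0, 0, 0, 0]
    - [0, 0, 0, 0, 0, 0, 0]

```text
t: 37.3
tcp_pos: [0.4506, 0.3387, 0.0134]
tcp_rot: [[0.593, 0.806, 0.002], [0.806, -0.593, 0.002], [0.003, 0.0, -1.0]]
wrist_force: [-3.3, 3.1, 2.0]
gripper_width: 0.0263
```

Request:
jog_arm:
  rows:
    - [0, 0, 0, 0, 0, -2, 0]
    - [0, 0, 0, 0, 0, -3, 0]
    - [0, 0, 0, 0, 0, -3.5, 0]
    - [0, 0, 0, 0, 0, -3.5, 0]
    - [0, 0, 0, 0, 0, -3.5, 0]
    - [0, 0, 0, 0, 0, -3.5, 0]
    - [0, 0, 0, 0, 0, 0, 0]
    - [0, 0, 0, 0, 0, 0, 0]

```text
t: 37.97
tcp_pos: [0.4509, 0.3385, 0.204]
tcp_rot: [[0.592, 0.806, 0.005], [0.806, -0.592, 0.002], [0.004, 0.002, -1.0]]
wrist_force: [-0.8, -0.4, -3.2]
gripper_width: 0.0255
```

```bash
python3 - <<'E'
from h import *
print(ctrl.get_obs()['tcp_pos'],ctrl.get_obs()['wrist_force'])
plan(w(-.106,.08,.2),7.7,0,vmax=2.2)
E
```

```text
[0.45091339 0.33847287 0.20395931] [-0.84598807 -0.38472048 -3.21440012]
12 rows [[0, 0, 0.64, -1.66, 1.35, 0.03, 0], [0, 0, 0.64, -1.57, 1.46, 0.03, 0], [0, 0, 0.64, -1.46, 1.56, 0.03, 0], [0, 0, 0.64, -1.36, 1.66, 0.03, 0], [0, 0, 0.64, -1.24, 1.74, 0.03, 0], [0, 0, 0.64, -1.12, 1.82, 0.03, 0], [0, 0, 0.64, -1.0, 1.89, 0.03, 0], [0, 0, 0.64, -0.87, 1.95, 0.03, 0], [0, 0, 0.64, -0.74, 2.01, 0.03, 0], [0, 0, 0.64, -0.6, 2.05, 0.03, 0], [0, 0, 0.64, -0.46, 2.09, 0.03, 0], [0, 0, 0.64, -0.32, 2.12, 0.03, 0]]
```

Request:
jog_arm:
  rows:
    - [0, 0, 0.64, -1.65, 1.35, 0, 0]
    - [0, 0, 0.64, -1.55, 1.45, 0, 0]
    - [0, 0, 0.64, -1.45, 1.55, 0, 0]
    - [0, 0, 0.64, -1.35, 1.65, 0, 0]
    - [0, 0, 0.64, -1.25, 1.75, 0, 0]
    - [0, 0, 0.64, -1.1, 1.8, 0, 0]
    - [0, 0, 0.64, -1.0, 1.9, 0, 0]
    - [0, 0, 0.64, -0.85, 1.95, 0, 0]
    - [0, 0, 0.64, -0.75, 2.0, 0, 0]
    - [0, 0, 0.64, -0.6, 2.05, 0, 0]
    - [0, 0, 0.64, -0.45, 2.1, 0, 0]
    - [0, 0, 0.64, -0.3, 2.1, 0, 0]

```text
t: 38.97
tcp_pos: [0.4612, 0.0815, 0.1985]
tcp_rot: [[0.992, 0.129, -0.005], [0.129, -0.992, 0.0], [-0.005, -0.001, -1.0]]
wrist_force: [0.3, -0.7, -2.9]
gripper_width: 0.0251
```

Request:
jog_arm:
  rows:
    - [0, 0, 0, 0, 0, 0, 0]
    - [0, 0, 0, 0, 0, 0, 0]
    - [0, 0, 0, 0, 0, 0, 0]

```text
t: 39.22
tcp_pos: [0.462, 0.0829, 0.1999]
tcp_rot: [[0.991, 0.133, -0.003], [0.133, -0.991, 0.001], [-0.003, -0.001, -1.0]]
wrist_force: [-0.2, -0.0, -1.5]
gripper_width: 0.0261
```

```bash
python3 - <<'E'
from h import *
C,im,D=snap('wrist','w18');o=ctrl.get_obs(); print(box(o['tcp_pos']),o['gripper_width'],o['wrist_force'])
plan(w(-.106,.08,.0275),7.7,0,vmax=3)
cv2.imwrite('pics/w18s.png',im[60:400,100:540])
E
```

```text
[-0.10732266  0.08133282  0.2002869 ] 0.02566615320339251 [ 0.4728383  -0.13422657 -1.92321781]
6 rows [[0, 0, -0.0, 0.02, 0.02, 2.88, 0], [0, 0, -0.0, 0.02, 0.02, 2.88, 0], [0, 0, -0.0, 0.02, 0.02, 2.88, 0], [0, 0, -0.0, 0.02, 0.02, 2.88, 0], [0, 0, -0.0, 0.02, 0.02, 2.88, 0], [0, 0, -0.0, 0.02, 0.02, 2.88, 0]]
```

View pics/w18s.png

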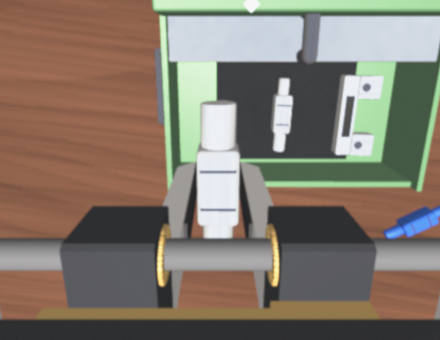

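The small plug and the snap gauge are inside, and the large plug is held straight over its free place on the left. Lowering it.

Request:
jog_arm:
  rows:
    - [0, 0, 0, 0.02, 0, 3, 0]
    - [0, 0, 0, 0.02, 0, 3, 0]
    - [0, 0, 0, 0.02, 0, 3, 0]
    - [0, 0, 0, 0.02, 0, 3, 0]
    - [0, 0, 0, 0.02, 0, 3, 0]
    - [0, 0, 0, 0, 0, 2.2, 0]
    - [0, 0, 0, 0, 0, 0, 0]
    - [0, 0, 0, 0, 0, 0, 0]

```text
t: 39.93
tcp_pos: [0.4632, 0.0833, 0.029]
tcp_rot: [[0.991, 0.134, -0.003], [0.134, -0.991, 0.0], [-0.003, -0.001, -1.0]]
wrist_force: [0.4, -0.0, -2.8]
gripper_width: 0.0256
```

Request:
jog_arm:
  rows:
    - [0, 0, 0, 0, 0, 0, 0.45]
    - [0, 0, 0, 0, 0, 0, 0.45]
    - [0, 0, 0, 0, 0, 0, 0.45]
    - [0, 0, 0, 0, 0, -3, 0.45]
    - [0, 0, 0, 0, 0, -3, 0.45]
    - [0, 0, 0, 0, 0, -3, 0.45]
    - [0, 0, 0, 0, 0, -3, 0.4]
    - [0, 0, 0, 0, 0, -3, 0.4]
    - [0, 0, 0, 0, 0, 0, 0.4]
    - [0, 0, 0, 0, 0, 0, 0.4]

```text
t: 40.77
tcp_pos: [0.4658, 0.0825, 0.1828]
tcp_rot: [[0.991, 0.133, 0.007], [0.133, -0.991, -0.0], [0.006, 0.001, -1.0]]
wrist_force: [-0.7, -0.1, -0.6]
gripper_width: 0.0377
```

```bash
python3 - <<'E'
from h import *
C,im,D=snap('wrist','w19'); P=cloud(C,D); B=np.stack([(P-OB)@XB,(P-OB)@YV,P[...,2]],-1); hsv=cv2.cvtColor(im,cv2.COLOR_BGR2HSV)
m=((hsv[...,1]<60)&(hsv[...,2]>90)&(B[...,2]>.018)&(B[...,2]<.06)&(abs(B[...,1])<.128)&(B[...,0]>-.166)&(B[...,0]<-.042)).astype(np.uint8)
n,l,s,c=cv2.connectedComponentsWithStats(m)
for k in range(1,n):
    if s[k,4]>100: print(s[k],B[l==k].min(0).round(3),B[l==k].max(0).round(3))
print(box(ctrl.get_obs()['tcp_pos'])); plan(w(-.022,0,.175),7.7,.4)
E
```

```text
[ 436  140   53   84 2432] [-0.152 -0.11   0.018] [-0.055 -0.063  0.032]
[ 305  142   24   88 1826] [-0.156  0.068  0.02 ] [-0.056  0.094  0.041]
[ 372  144   23   76 1178] [-0.146 -0.006  0.018] [-0.059  0.015  0.035]
[-0.10518564  0.08046951  0.18065898]
4 rows [[0, 0, -0.0, 2.08, 2.01, 0.14, 0.4], [0, 0, -0.0, 2.08, 2.01, 0.14, 0.4], [0, 0, -0.0, 2.08, 2.01, 0.14, 0.4], [0, 0, -0.0, 2.08, 2.01, 0.14, 0.4]]
```

All three gauges lie inside at floor height. Now I shut the lid.

Request:
jog_arm:
  rows:
    - [0, 0, 0, 2.1, 2.0, 0.1, 0.4]
    - [0, 0, 0, 2.1, 2.0, 0.1, 0.4]
    - [0, 0, 0, 2.1, 2.0, 0.1, 0.4]
    - [0, 0, 0, 2.0, 2.0, 0.1, 0.4]
    - [0, 0, 0, 0, 0, 0, 0.4]
    - [0, 0, 0, 0, 0, 2.5, 0.4]
    - [0, 0, 0, 0, 0, 2.5, 0.4]
    - [0, 0, 0, 0, 0, 2.5, 0.4]
    - [0, 0, 0, 0, 0, 1.1, 0.4]
    - [0, 0, 0, 0, 0, 0, 0.4]
    - [0, 0, 0, 0, 0, 0, 0.4]
  squeeze: 25

```text
t: 41.73
tcp_pos: [0.5562, 0.0146, 0.0891]
tcp_rot: [[0.991, 0.133, -0.002], [0.133, -0.991, 0.0], [-0.002, -0.001, -1.0]]
wrist_force: [0.7, -0.0, 1.2]
gripper_width: 0.0374
```

```bash
python3 - <<'E'
from h import *
o=ctrl.get_obs(); print(box(o['tcp_pos']),o['wrist_force'],o['gripper_width'])
E
```

```text
[-0.0233779   0.00083189  0.08910894] [ 0.74565988 -0.04717646  1.18819761] 0.03735562060265154
```

Request:
jog_arm:
  rows:
    - [0, 0, 0, 0, 0, 0, 0]
    - [0, 0, 0, 0, 0, 0, 0]
    - [0, 0, 0, 0, 0, 0, 0]
    - [0, 0, 0, 0, 0, 0, 0]
    - [0, 0, 0, 0, 0, 0, 0]
    - [0, 0, 0, 0, 0, 0, 0]

```text
t: 42.23
tcp_pos: [0.5579, 0.0135, 0.0908]
tcp_rot: [[0.991, 0.133, 0.002], [0.133, -0.991, -0.002], [0.002, 0.002, -1.0]]
wrist_force: [-0.2, -3.7, 4.2]
gripper_width: 0.0132
```

Request:
jog_arm:
  rows:
    - [0, 0, 0, -1, 0, 0, 0]
    - [0, 0, 0, -1.2, 0, 0, 0]
    - [0, 0, 0, -1.2, 0, 0, 0]
    - [0, 0, 0, -1.2, 0, 0, 0]
    - [0, 0, 0, -1.2, 0, 0, 0]
    - [0, 0, 0, -1.2, 0, 0, 0]
    - [0, 0, 0, -1.2, 0, 0, 0]
    - [0, 0, 0, -1.2, 0, 0, 0]
    - [0, 0, 0, -1.2, 0, 0, 0]
    - [0, 0, 0, -1.2, 0, 0, 0]
    - [0, 0, 0, -1.1, 0, 0, 0]
    - [0, 0, 0, 0, 0, 0, 0]

```text
t: 43.23
tcp_pos: [0.4292, -0.0037, 0.0908]
tcp_rot: [[0.991, 0.133, 0.002], [0.133, -0.991, -0.002], [0.002, 0.002, -1.0]]
wrist_force: [-1.5, -4.7, 5.5]
gripper_width: 0.0133
```

Request:
jog_arm:
  rows:
    - [0, 0, 0, -0.3, 0, 0, 0]
    - [0, 0, 0, 0, 0, 0, 0]
    - [0, 0, 0, 0, 0, 0, 0]
    - [0, 0, 0, 0, 0, 0, 0]

```text
t: 43.57
tcp_pos: [0.429, -0.0038, 0.0909]
tcp_rot: [[0.991, 0.132, 0.007], [0.132, -0.991, -0.001], [0.007, 0.002, -1.0]]
wrist_force: [6.7, -4.0, -1.2]
gripper_width: 0.0136
```

Request:
jog_arm:
  rows:
    - [0, 0, 0, 0, 0, 0, 0.4]
    - [0, 0, 0, 0, 0, 0, 0.4]
    - [0, 0, 0, 0, 0, 0, 0.4]
    - [0, 0, 0, 0, 0, -3, 0.4]
    - [0, 0, 0, 0, 0, -3.5, 0.4]
    - [0, 0, 0, 0, 0, -3.5, 0.4]
    - [0, 0, 0, 0, 0, -3.5, 0.4]
    - [0, 0, 0, 0, 0, 0, 0.4]
    - [0, 0, 0, 0, 0, 0, 0.4]

```text
t: 44.32
tcp_pos: [0.4271, -0.0032, 0.2264]
tcp_rot: [[0.991, 0.133, 0.004], [0.133, -0.991, -0.001], [0.003, 0.001, -1.0]]
wrist_force: [-0.1, -0.4, -1.0]
gripper_width: 0.0376
```

```bash
python3 - <<'E'
from h import *
o=ctrl.get_obs(); print(o['tcp_pos'])
plan(w(.0695,-.049,.225),97.7,.4)
E
```

```text
[ 0.42706452 -0.00324445  0.22639348]
16 rows [[0, 0, -0.94, 1.4, 0.31, 0.01, 0.4], [0, 0, -0.94, 1.36, 0.44, 0.01, 0.4], [0, 0, -0.94, 1.31, 0.57, 0.01, 0.4], [0, 0, -0.94, 1.25, 0.7, 0.01, 0.4], [0, 0, -0.94, 1.17, 0.82, 0.01, 0.4], [0, 0, -0.94, 1.09, 0.93, 0.01, 0.4], [0, 0, -0.94, 0.99, 1.03, 0.01, 0.4], [0, 0, -0.94, 0.88, 1.12, 0.01, 0.4], [0, 0, -0.94, 0.77, 1.2, 0.01, 0.4], [0, 0, -0.94, 0.65, 1.27, 0.01, 0.4], [0, 0, -0.94, 0.52, 1.33, 0.01, 0.4], [0, 0, -0.94, 0.39, 1.38, 0.01, 0.4], [0, 0, -0.94, 0.25, 1.41, 0.01, 0.4], [0, 0, -0.94, 0.11, 1.43, 0.01, 0.4], [0, 0, -0.94, -0.03, 1.43, 0.01, 0.4], [0, 0, -0.94, -0.17, 1.42, 0.01, 0.4]]
```

Request:
jog_arm:
  rows:
    - [0, 0, -0.94, 1.4, 0.3, 0, 0.4]
    - [0, 0, -0.94, 1.35, 0.45, 0, 0.4]
    - [0, 0, -0.94, 1.3, 0.55, 0, 0.4]
    - [0, 0, -0.94, 1.25, 0.7, 0, 0.4]
    - [0, 0, -0.94, 1.15, 0.8, 0, 0.4]
    - [0, 0, -0.94, 1.1, 0.95, 0, 0.4]
    - [0, 0, -0.94, 1.0, 1.05, 0, 0.4]
    - [0, 0, -0.94, 0.9, 1.1, 0, 0.4]
    - [0, 0, -0.94, 0.75, 1.2, 0, 0.4]
    - [0, 0, -0.94, 0.65, 1.25, 0, 0.4]
    - [0, 0, -0.94, 0.5, 1.35, 0, 0.4]
    - [0, 0, -0.94, 0.4, 1.4, 0, 0.4]

```text
t: 45.32
tcp_pos: [0.5962, -0.0167, 0.2215]
tcp_rot: [[0.249, 0.968, -0.005], [0.968, -0.249, 0.001], [0.0, -0.005, -1.0]]
wrist_force: [-0.4, -0.7, 0.2]
gripper_width: 0.0376
```

Request:
jog_arm:
  rows:
    - [0, 0, -0.94, 0.25, 1.4, 0, 0.4]
    - [0, 0, -0.94, 0.1, 1.4, 0, 0.4]
    - [0, 0, -0.94, 0, 1.4, 0, 0.4]
    - [0, 0, -0.94, -0.15, 1.4, 0, 0.4]
    - [0, 0, 0, 0, 0, 0, 0.4]
    - [0, 0, 0, 0, 0, 0, 0.4]
    - [0, 0, 0, 0, 0, 0, 0.4]

```text
t: 45.9
tcp_pos: [0.6519, -0.021, 0.2229]
tcp_rot: [[-0.135, 0.991, -0.003], [0.991, 0.135, 0.001], [0.001, -0.003, -1.0]]
wrist_force: [0.5, -0.4, -0.1]
gripper_width: 0.0374
```

```bash
python3 - <<'E'
from h import *
C,im,D=snap('wrist','w20'); P=cloud(C,D); B=np.stack([(P-OB)@XB,(P-OB)@YV,P[...,2]],-1)
q=(P[...,2]>.150)&(P[...,2]<.165)&(np.hypot(B[...,0]-.07,B[...,1]+.05)<.03)
print('thumb',q.sum(),B[q].min(0),B[q].max(0)); print(box(ctrl.get_obs()['tcp_pos']))
plan(w(.0695,-.049,.129),97.7,.4)
E
```

```text
thumb 542 [ 0.06280288 -0.06378043  0.15008375] [ 0.07593678 -0.03427439  0.16057258]
[ 0.06682502 -0.04734279  0.22348889]
3 rows [[0, 0, 0.0, -0.06, 0.09, 3.15, 0.4], [0, 0, 0.0, -0.06, 0.09, 3.15, 0.4], [0, 0, 0.0, -0.06, 0.09, 3.15, 0.4]]
```

Request:
jog_arm:
  rows:
    - [0, 0, 0, -0.05, 0.1, 3.1, 0.4]
    - [0, 0, 0, -0.05, 0.1, 3.1, 0.4]
    - [0, 0, 0, -0.05, 0.05, 3.0, 0.4]
    - [0, 0, 0, 0, 0, 0, 0.4]
    - [0, 0, 0, 0, 0, 0, 0.4]
    - [0, 0, 0, 0, 0, 0, 0]
    - [0, 0, 0, 0, 0, 0, 0]
    - [0, 0, 0, 0, 0, 0, 0]
    - [0, 0, 0, 0, 0, 0, 0]
    - [0, 0, 0, 0, 0, 0, 0]

```text
t: 46.78
tcp_pos: [0.6547, -0.0231, 0.1349]
tcp_rot: [[-0.137, 0.991, -0.004], [0.991, 0.137, -0.001], [-0.001, -0.004, -1.0]]
wrist_force: [-10.0, -0.8, 8.6]
gripper_width: 0.0137
```

Request:
jog_arm:
  rows:
    - [0, 0, 0, -0.6, 0, 0, 0]
    - [0, 0, 0, -0.6, 0, 0, 0]
    - [0, 0, 0, -0.6, 0, 0, 0]
    - [0, 0, 0, -0.6, 0, 0, 0]
    - [0, 0, 0, -0.6, 0, 0, 0]
    - [0, 0, 0, -0.5, 0, 0, 0]
    - [0, 0, 0, -0.3, 0, 0, 0]
    - [0, 0, 0, 0, 0, 0, 0]
    - [0, 0, 0, 0, 0, 0, 0]
    - [0, 0, 0, 0, 0, 0, 0]

```text
t: 47.62
tcp_pos: [0.6595, -0.0589, 0.135]
tcp_rot: [[-0.137, 0.991, -0.005], [0.991, 0.137, 0.002], [0.003, -0.004, -1.0]]
wrist_force: [-11.2, 3.9, 10.6]
gripper_width: 0.014
```

Request:
jog_arm:
  rows:
    - [0, 0, 0, 0, 0, 0, 0.4]
    - [0, 0, 0, 0, 0, 0, 0.4]
    - [0, 0, 0, 0, 0, 0, 0.4]
    - [0, 0, 0, 0, 0, -3, 0.4]
    - [0, 0, 0, 0, 0, -3, 0.4]
    - [0, 0, 0, 0, 0, -3, 0.4]
    - [0, 0, 0, 0, 0, 0, 0.4]
    - [0, 0, 0, 0, 0, 0, 0.4]

```text
t: 48.28
tcp_pos: [0.6626, -0.0606, 0.2256]
tcp_rot: [[-0.137, 0.991, 0.005], [0.991, 0.137, -0.001], [-0.002, 0.005, -1.0]]
wrist_force: [-0.1, -0.3, -0.0]
gripper_width: 0.0376
```

```bash
python3 - <<'E'
from h import *
C,im,D=snap('wrist','w21'); P=cloud(C,D); B=np.stack([(P-OB)@XB,(P-OB)@YV,P[...,2]],-1)
q=(P[...,2]>.150)&(P[...,2]<.165)&(np.hypot(B[...,0]-.07,B[...,1]+.08)<.04)
print('thumb',q.sum(),B[q].min(0),B[q].max(0)); print(box(ctrl.get_obs()['tcp_pos']))
a=np.radians(62.5); g=w(AX[0]-.036*np.cos(a),AX[1]+.036*np.sin(a),.22); plan(g,97.7,.4)
E
```

```text
thumb 534 [ 0.06251396 -0.09933601  0.15064454] [ 0.075689   -0.0702745   0.16047442]
[ 0.07082949 -0.08750126  0.2231835 ]
5 rows [[0, 0, 0.01, 3.47, -0.35, 0.06, 0.4], [0, 0, 0.01, 3.47, -0.35, 0.06, 0.4], [0, 0, 0.01, 3.47, -0.35, 0.06, 0.4], [0, 0, 0.01, 3.47, -0.35, 0.06, 0.4], [0, 0, 0.01, 3.47, -0.36, 0.06, 0.4]]
```

Bolt is home (thumb back at y = -0.085). Next, to the spinner for the scramble.

Request:
jog_arm:
  rows:
    - [0, 0, 0, 3.45, -0.35, 0, 0.4]
    - [0, 0, 0, 3.45, -0.35, 0, 0.4]
    - [0, 0, 0, 3.45, -0.35, 0, 0.4]
    - [0, 0, 0, 3.45, -0.35, 0, 0.4]
    - [0, 0, 0, 3.5, -0.35, 0, 0.4]
    - [0, 0, 0, 0, 0, 0, 0.4]
    - [0, 0, 0, 0, 0, 0, 0.4]

```text
t: 48.92
tcp_pos: [0.6188, 0.1103, 0.2206]
tcp_rot: [[-0.14, 0.99, -0.003], [0.99, 0.14, -0.0], [0.0, -0.003, -1.0]]
wrist_force: [0.8, -0.7, -0.9]
gripper_width: 0.038
```

```bash
python3 - <<'E'
from h import *
C,im,D=snap('wrist','w22'); P=cloud(C,D); B=np.stack([(P-OB)@XB,(P-OB)@YV,P[...,2]],-1); o=ctrl.get_obs()
q=(P[...,2]>.165)&(P[...,2]<.185)&(np.hypot(B[...,0]-.053,B[...,1]-.086)<.03)
c=(B[q].min(0)+B[q].max(0))/2; print('spin',q.sum(),B[q].min(0),B[q].max(0),'theta',np.degrees(np.arctan2(c[1]-AX[1],-(c[0]-AX[0])))); print(box(o['tcp_pos']))
plan(w(c[0],c[1],.150),97.7,.4)
E
```

```text
spin 321 [0.04531623 0.08061224 0.16505509] [0.0607815  0.09467678 0.18129089] theta 63.73789373445913
[0.05179961 0.08594503 0.22094153]
3 rows [[0, 0, 0.01, 0.06, 0.04, 2.36, 0.4], [0, 0, 0.01, 0.06, 0.04, 2.36, 0.4], [0, 0, 0.01, 0.06, 0.04, 2.36, 0.4]]
```

Request:
jog_arm:
  rows:
    - [0, 0, 0, 0.06, 0.05, 2.35, 0.4]
    - [0, 0, 0, 0.06, 0.05, 2.35, 0.4]
    - [0, 0, 0, 0.06, 0.05, 2.35, 0.4]
    - [0, 0, 0, 0, 0, 0, 0.4]
    - [0, 0, 0, 0, 0, 0, 0]
    - [0, 0, 0, 0, 0, 0, 0]
    - [0, 0, 0, 0, 0, 0, 0]
    - [0, 0, 0, 0, 0, 0, 0]
    - [0, 0, 0, 0, 0, 0, 0]
  squeeze: 15

```text
t: 49.72
tcp_pos: [0.6222, 0.1105, 0.154]
tcp_rot: [[-0.137, 0.991, 0.002], [0.991, 0.137, -0.0], [-0.001, 0.002, -1.0]]
wrist_force: [-1.4, -0.1, 3.9]
gripper_width: 0.0153
```

```bash
python3 - <<'E'
from h import *
o=ctrl.get_obs(); print(o['gripper_width'],o['wrist_force'],theta(o['tcp_pos']))
turn2(theta(o['tcp_pos'])[0],320,20)
E
```

```text
0.015344830060747943 [-1.43961142 -0.10975443  3.90552812] (np.float64(65.87456875362201), np.float64(0.036146446391147134))
[[0, 0, 0, 0.29, 1.19, 0, 0], [0, 0, 0, -0.11, 1.22, 0, 0], [0, 0, 0, -0.51, 1.11, 0, 0], [0, 0, 0, -0.86, 0.87, 0, 0], [0, 0, 0, -1.1, 0.54, 0, 0], [0, 0, 0, -1.21, 0.14, 0, 0], [0, 0, 0, -1.19, -0.28, 0, 0], [0, 0, 0, -1.03, -0.66, 0, 0], [0, 0, 0, -0.75, -0.97, 0, 0], [0, 0, 0, -0.38, -1.16, 0, 0], [0, 0, 0, 0.03, -1.22, 0, 0], [0, 0, 0, 0.43, -1.14, 0, 0]]
[[0, 0, 0, 0.79, -0.93, 0, 0]]
```

Request:
jog_arm:
  rows:
    - [0, 0, 0, 0.29, 1.19, 0, 0]
    - [0, 0, 0, -0.11, 1.22, 0, 0]
    - [0, 0, 0, -0.51, 1.11, 0, 0]
    - [0, 0, 0, -0.86, 0.87, 0, 0]
    - [0, 0, 0, -1.1, 0.54, 0, 0]
    - [0, 0, 0, -1.21, 0.14, 0, 0]
    - [0, 0, 0, -1.19, -0.28, 0, 0]
    - [0, 0, 0, -1.03, -0.66, 0, 0]
    - [0, 0, 0, -0.75, -0.97, 0, 0]
    - [0, 0, 0, -0.38, -1.16, 0, 0]
    - [0, 0, 0, 0.03, -1.22, 0, 0]
    - [0, 0, 0, 0.43, -1.14, 0, 0]

```text
t: 50.72
tcp_pos: [0.6282, 0.0458, 0.154]
tcp_rot: [[-0.136, 0.991, 0.007], [0.991, 0.136, -0.001], [-0.002, 0.007, -1.0]]
wrist_force: [5.2, 2.6, 1.8]
gripper_width: 0.0156
```

Request:
jog_arm:
  rows:
    - [0, 0, 0, 0.79, -0.93, 0, 0]
    - [0, 0, 0, 0, 0, 0, 0]
    - [0, 0, 0, 0, 0, 0, 0]
    - [0, 0, 0, 0, 0, 0, 0.4]
    - [0, 0, 0, 0, 0, 0, 0.4]
    - [0, 0, 0, 0, 0, 0, 0.4]
    - [0, 0, 0, 0, 0, -3, 0.4]
    - [0, 0, 0, 0, 0, -3.5, 0.4]
    - [0, 0, 0, 0, 0, -3.5, 0.4]
    - [0, 0, 0, 0, 0, -3.5, 0.4]
    - [0, 0, 0, 0, -2, -3.5, 0.4]
    - [0, 0, 0, 0, -3, 0, 0.4]

```text
t: 51.72
tcp_pos: [0.5701, 0.0462, 0.3302]
tcp_rot: [[-0.137, 0.99, 0.013], [0.991, 0.137, -0.002], [-0.003, 0.012, -1.0]]
wrist_force: [-0.3, 0.7, 1.3]
gripper_width: 0.0377
```

Request:
jog_arm:
  rows:
    - [0, 0, 0, 0, -3.5, -1, 0.4]
    - [0, 0, 0, 0, -3.5, -1, 0.4]
    - [0, 0, 0, 0, -3.5, -1, 0.4]
    - [0, 0, 0, 0, -3.5, -1, 0.4]
    - [0, 0, 0, 0, 0, 0, 0.4]
    - [0, 0, 0, 0, 0, 0, 0.4]
    - [0, 0, 0, 0, 0, 0, 0.4]

```text
t: 52.3
tcp_pos: [0.4283, 0.0275, 0.3617]
tcp_rot: [[-0.136, 0.991, -0.0], [0.991, 0.136, 0.0], [0.0, -0.0, -1.0]]
wrist_force: [0.6, -0.7, 0.7]
gripper_width: 0.0378
```

```bash
python3 - <<'E'
from h import *
C,im,D=snap('wrist','w23'); P=cloud(C,D); B=np.stack([(P-OB)@XB,(P-OB)@YV,P[...,2]],-1); o=ctrl.get_obs()
q=(P[...,2]>.165)&(P[...,2]<.185)&(np.hypot(B[...,0]-AX[0],B[...,1]-AX[1])<.06)
c=(B[q].min(0)+B[q].max(0))/2; print('spin',q.sum(),c,'theta',np.degrees(np.arctan2(c[1]-AX[1],-(c[0]-AX[0]))))
q=(P[...,2]>.150)&(P[...,2]<.163)&(np.hypot(B[...,0]-.07,B[...,1]+.08)<.04)
print('thumb',q.sum(),B[q].min(0),B[q].max(0))
q=(P[...,2]>.098)&(P[...,2]<.115)&(np.hypot(B[...,0]+.145,B[...,1])<.05); print('handle',q.sum(),B[q].min(0) if q.any() else '',B[q].max(0) if q.any() else '')
print(o['t'],o['wrist_force']); cv2.imwrite('pics/w23.png',im)
gauges('topf')
E
```

```text
spin 162 [0.04026344 0.03228516 0.17300303] theta -36.63471230178234
thumb 253 [ 0.06118039 -0.09984002  0.15004267] [ 0.0757158  -0.06987599  0.16082102]
handle 307 [-0.16995531 -0.00508963  0.09948653] [-0.11720731  0.00727858  0.11080976]
52.35 [0.04470322 0.13181988 0.20081243]
[439. 156.] 81 ctr 0.7049 -0.4045 size 0.0782 0.0132 long-axis yaw 18.9 h 0.0402 centroid [ 0.7049 -0.4043] box [ 0.068 -0.434  0.04 ]
[432. 160.] 164 ctr 0.6968 -0.3798 size 0.0817 0.0265 long-axis yaw 19.1 h 0.0298 centroid [ 0.6967 -0.3796] box [ 0.063 -0.409  0.03 ]
[212. 170.] 238 ctr 0.6824 0.402 size 0.074 0.0655 long-axis yaw 78.5 h 0.0367 centroid [0.6822 0.4031] box [0.154 0.368 0.037]
[457. 203.] 251 ctr 0.5454 -0.4625 size 0.1786 0.0375 long-axis yaw 12.2 h 0.0066 centroid [ 0.54   -0.4651] box [-0.098 -0.471  0.007]
[366. 208.] 59 ctr 0.531 -0.1373 size 0.0863 0.0121 long-axis yaw 7.3 h 0.0329 centroid [ 0.5301 -0.138 ] box [-0.069 -0.146  0.033]
[202. 215.] 67 ctr 0.5268 0.4447 size 0.059 0.0336 long-axis yaw 163.3 h 0.0284 centroid [0.5235 0.4418] box [0.005 0.431 0.028]
[432. 256.] 236 ctr 0.3539 -0.3596 size 0.0947 0.0425 long-axis yaw 82.4 h 0.0151 centroid [ 0.3571 -0.3602] box [-0.274 -0.343  0.015]
[475. 267.] 141 ctr 0.311 -0.5076 size 0.08 0.026 long-axis yaw 64.0 h 0.0238 centroid [ 0.3153 -0.5027] box [-0.336 -0.484  0.024]
```

View pics/w23.png

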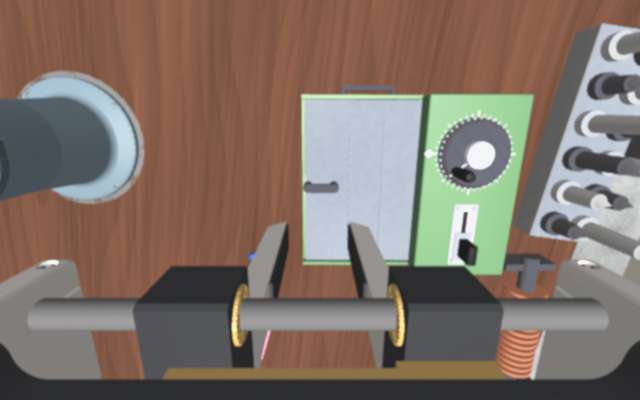

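The box is shut, the bolt is shot and the spinner is at about 323° (5.64 rad). The bystanders are unmoved. Handing in.

```bash
python3 -c "
from h import *
print(ctrl.close_job())"
```

```text
the job is handed in; nothing more can be done
None
```

I opened the strongbox with 22-28-7 and put the three gauges on the bench inside: the large plug, the small plug and the steel snap gauge. There was no sine bar on the bench. Then I shut the lid, shot the bolt, scrambled the dial and handed the job in at about 52 s of robot time. No verdict was reported.

- **Dial stops:** I read about 195–197° (nominal 198°) at 22, about -108° (nominal -108°) at 28 and about 62–63° (nominal 63°) at 7. All are inside the ±9° windows. The camera could not see the dial's line at every stop, so 7 rests on the arm position and one picture just before the stop.
- **Gauges:** before the lid closed, all three were inside the walls with their tops at or below 41 mm. The snap gauge was knocked a few centimetres aside during the run, so I located it again before picking it up.
- **Final state:** the lid handle and bolt thumb-piece are back where they were when shut. The dial is at about 323° (5.64 rad, 0.72 turn past 7), and the robot is clear.
- **Bystanders:** the wrench, V-block, shell mill, oiler and hammer head, and the pink snap gauge, read the same positions in the top view before and after, within about 2 mm. I did not re-measure the brush, the green snap gauge or the blue plug, but I never touched them.
- **Disagreements:** my first estimates of the dial axis differed by about 1–1.5 mm, and I corrected that during the turning. No other check failed.

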